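# Load the soap mill and lock its lid

## Task

Get the soap mill ready to run: take the scraper block and sweep every soap offcut along the deck into the feed tub (keep your fingers off the offcuts), stand the scraper back in the middle of its rubber mat, lying along it, and put every unwrapped bar of soap from the counter into the tub too. Once everything is in, swing the clear lid right shut over the tub and only then twist its blue bayonet ring a quarter turn clockwise until it clicks home. Leave the wrapped cartons and the price card where they are.

Things in the scene. Friction and masses are not known exactly. Their poses are not given: they have to be found in the camera images.
- mill: Soap mill, white, fixed, 170 (x) by 367 (y) mm, z up. Origin on the counter under the seam between deck and tub. +y half: steel deck, flat at z = 110 mm, with a fence 25 mm high on each side. -y half: open feed tub with its rim flush with the deck, so that what is pushed along the deck in -y falls in
- deck (a point): centre of the deck surface (z 110 mm), axes as the mill's. The deck reaches from y = -87 to +89 mm here, inner faces of its side fences at x = -75 and +75 mm; open at both ends, the tub follows at the -y end
- tub (a point): centre of the tub's mouth at rim height (z 110 mm), axes as the mill's. Inside the tub is 146 (x) by 180 (y) mm and 92 mm deep
- mill_lid (a joint): clear lid with steel edges, 168 x 180 x 8 mm, hinged at the tub's -y end. 0: shut, flat on the tub, top face at z = 120 mm; 1.7 to 1.88 at the start, standing up, outer face towards the mill's -y. A stiff hinge (0.24 N m): it stays where it is left and must be pushed right down
- lid_hinge (a point): centre of the lid's hinge line, 112 mm above the counter; the hinge runs along the mill's x. It moves with the lid: its y points from the hinge to the free edge, its z out of the lid's outer (top) face
- lid_edge (a point): middle of the lid's free edge on its outer face, 192 mm from the hinge and 8 mm above its plane; axes as lid_hinge
- mill_ring (a joint): ribbed blue bayonet ring on the lid's outer face, 54 mm across, 32 mm high (z 124 to 156 mm with the lid shut). 0 to 0.1 at the start, 1.57 (quarter turn clockwise from above) locked. Under 0.1 N m turns it. A catch resists at first: let go short of 0.8 it springs back to about 0.1, between 0.85 and 1.2 it stays; past 1.35 the catch pulls it home with a click
- ring_grip (a point): on the ring's axis, 95 mm from the hinge, 20 mm above its foot and 12 mm below its top: the place to grip it, across the disc at any angle; z along the ring's axis, turns with the ring
- mat: black rubber mat 150 (x) by 64 (y) mm, 3 mm thick, fixed on the counter: the scraper's place. Origin under its centre
- scraper: scraper block: white plastic foot 126 (x) by 34 (y) by 28 mm high, and on it a wooden grip 96 (x) by 26 (y) mm from z = 26 to 70 mm. Origin under the foot's centre, z up; pushes with its flat long sides (+y or -y). It stands on the mat, its x along the mat's x. 0.2 kg; either half turn is the same
- scraper_mid (a point): in the middle of the scraper's grip, 50 mm above its underside; grasp the grip across its 26 mm (y); axes as the scraper's
- offcut_1: cream soap offcut, 52 (x) by 34 (y) by 20 mm (origin: centre of its underside), lying on the mill's deck at the start; may be absent
- offcut_2: olive green soap offcut, 52 (x) by 34 (y) by 20 mm (origin: centre of its underside), lying on the mill's deck at the start; may be absent
- offcut_3: orange soap offcut, 52 (x) by 34 (y) by 20 mm (origin: centre of its underside), lying on the mill's deck at the start; may be absent
- offcut_4: off-white soap offcut, 52 (x) by 34 (y) by 20 mm (origin: centre of its underside), lying on the mill's deck at the start; may be absent
- bar_1_mid (a point): centre (half-way up) of an unwrapped bar of soap, orange, 56x94x30 mm (x, y, z), lying flat on the counter in front of the mill; grasp across x, its short side; may be absent
- bar_2_mid (a point): centre (half-way up) of an unwrapped bar of soap, yellow, 55x83x48 mm (x, y, z), lying flat on the counter in front of the mill; grasp across x, its short side; may be absent
- carton_a: bystander: wrapped soap carton 62x92x34 mm; origin under its centre
- carton_b: bystander: wrapped soap carton 60x90x34 mm; origin under its centre
- price_card: bystander: price card in a dark wooden foot, 22x70x66 mm; origin under its centre
Things that resemble listed ones, but are neither listed nor needed, are in the scene too. Leave any purple look-alike of the part that bears bar_2_mid alone.

How it is judged:
By the outcome, as a careful person would: the job done as asked, in the order asked, and still so for the second after the job is handed in, with the robot touching nothing.
Of offcut_1, offcut_2, offcut_3, offcut_4 only 2 to 4 are there at a start; the rules pass over those that are not, and their reading is None.
Of bar_1, bar_2 only 1 to 2 are there at a start; the rules pass over those that are not, and their reading is None.
At some moment in a run one of offcut_1, offcut_2, offcut_3, offcut_4 may be knocked a few centimetres aside while the robot is not near it.
It also fails if it takes over 210 s, if anything falls off the work surface, if the arm or the gripper's body presses on something with over 40 N, if the wrist force passes 120 N, or if a joint passes its speed limit or range.

## Robot

A 6-joint arm with a two-finger parallel gripper is mounted at the origin on a cart in front of the work surface, level with it; the furniture and walls round the work are solid. World frame = base frame: x ahead of the robot, y to its left, z up, the work surface at z = 0. Lengths are in m, angles in rad, forces in N, time in s.
With the tool pointing down it reaches from about 0.35 to 0.975 m from the base axis. Payload 4.9 kg.
Tool frame: the origin (TCP) lies at the very end of the fingers, on their centre line; the grasp point (between the pads) lies 19 mm behind it; z points along the fingers, x is the direction in which the jaws open and shut, and the axes are right-handed (so a half turn about z gives the same grasp; the last joint's range is limited). The gripper opens to 85 mm and grips with 20 to 120 N. Pads are 22 mm wide; open, the fingers measure 114 mm over their backs; the gripper's body (76 mm by 85 mm) begins 54 mm behind the grasp point. The pads swing forward as they close: fully open they stand 13 mm farther back than shut.
Start: joints at [1.009, 0.053, 1.613, -0, 1.476, -0.119], TCP at [0.268, 0.565, 0.231] pointing down, gripper open.
Joint ranges: [-3.01, 3.01], [-1.01, 2.22], [0.06, 2.58], [-1.02, 4.17], [0.09, 2.62], [-3.14, 3.14]. Speed limits (rad/s): [2.57, 2.57, 3.14, 3.14, 3.14, 3.14].

## Interface

Orientations are given as a unit quaternion [w, x, y, z].
In Python, from plant import * gives the robot as it stands.
- The arm moves only by the shell command python3 -m inch 'ROWS'. ROWS is text: rows parted by semicolons, each of 7 numbers parted by spaces: the shift along the tool's x, y, z in m, then the turn, a rotation vector about the tool's x, y, z in rad, then the closure, from 0 (fully open) to 1 (shut). A call has 1 to 10 rows; each row shifts and turns the commanded pose from where the row before left it, along the tool's axes as they then stand; what a row does not reach is not made up. A row lasts 1/12 s, in which the tool goes at most 41.7 mm and 7.16 degrees, less where a joint would pass 70% of its speed; a pose out of reach is approached as far as the arm can. A call with a gripper value outside its range is refused whole. The fingers move at their own pace and stop on an object; the grip force is fixed at half the most. Time passes only in rows, so rows that do not move let the fingers close. It gives the time, the measured TCP pose, the force and the opening at its end, in the units of the state.
- state(): the state, without advancing time (a new reading comes with each control period).
- grab_frame(name): name is "scene" or "side" or "wrist"; returns the picture (420x560x3 uint8, blue, green, red); there is no depth.
- camera_info(name): a dict with "vertical_fov" (degrees; the focal length in pixels is half the picture's height over the tangent of half this angle, whatever the lens; pixels are square), "cx", "cy" (the principal point, pixels), "origin" and "rotation" of the camera in the world. Camera axes: x right, y down, z forward; pixel columns grow to the right and rows downward; lengths in m; the calibration is good to about 2 mm. A picture is of the moment at which its call begins: read the wrist's pose just before it. camera_info takes no time and is no camera call; for the wrist camera it gives the pose at the moment of the call.
- job_done(): hands the job in, once; it reports no verdict.
The state is a dict: "time": time; "joint_pos": joint angles; "joint_vel": joint speeds; "joint_efforts": joint torques, N m; "tool_pos": TCP position; "tool_rot": TCP orientation; "contact_force": force on the tool from outside, world axes, zero at the start; "ft_torque": the same for the moment, N m; "gripper_width": opening from 0.0 (shut) to 1.0 (fully open).
Only numpy, scipy, OpenCV 4.12 (cv2) and the standard library are available. Lean on these libraries where they do the work, as an engineer would, in place of code of your own. Each camera call takes 0.05 s, during which the arm holds its last target.

## Working session

There is one attempt and no reset: what is moved stays moved. The work goes in short steps, Python scripts to look and compute and a shell command to move; the robot and the scene stay as the last step left them, time stands still between calls to the robot, and variables do not carry over. Pictures are saved under pics/ and viewed, and the job is handed in when it is done.

```bash
ls; mkdir -p pics; python3 - <<'E'
from plant import *
import cv2
print(state())
for n in("scene","side","wrist"):
    print(n,camera_info(n)); cv2.imwrite(f"pics/{n}0.png",grab_frame(n))
E
```

```text
pics
{'time': 0.0, 'joint_pos': array([ 1.00902030e+00,  5.33318105e-02,  1.61427954e+00,  5.89773464e-06,
        1.47599393e+00, -1.19018055e-01]), 'joint_vel': array([ 0.00128068, -0.00016985,  0.00051575,  0.00187357,  0.00039784,
       -0.00087513]), 'joint_efforts': array([-1.34609845e-04, -3.93706441e+01, -3.70163512e+01, -1.95957437e-04,
        7.59706367e-03,  5.73591990e-06]), 'tool_pos': array([0.26744922, 0.56420551, 0.23008718]), 'tool_rot': array([ 4.30527855e-04,  8.45113064e-01,  5.34586659e-01, -9.09573884e-04]), 'contact_force': array([ 0.02116918, -0.32722389, -0.18805071]), 'ft_torque': array([-0.00554301, -0.03591272, -0.03049731]), 'gripper_width': 1.0000415869943868}
scene {'vertical_fov': 53.89400016452465, 'cx': 269.30875212332313, 'cy': 212.6239845893265, 'origin': array([1.18671758, 0.09777864, 0.95710643]), 'rotation': array([-0.16498672,  0.49962311,  0.80324387, -0.27920497])}
side {'vertical_fov': 56.662197745188486, 'cx': 276.32185604767994, 'cy': 211.4058078499211, 'origin': array([ 0.26489601, -0.8382407 ,  0.70561319]), 'rotation': array([-0.41459373,  0.87752222, -0.21852338,  0.10155947])}
wrist {'vertical_fov': 69.5699249393025, 'cx': 276.5336927256113, 'cy': 210.38197993104822, 'origin': array([0.19590916, 0.59783674, 0.37349315]), 'rotation': array([0.13001912, 0.83507123, 0.52831732, 0.08143639])}
```

View pics/scene0.png

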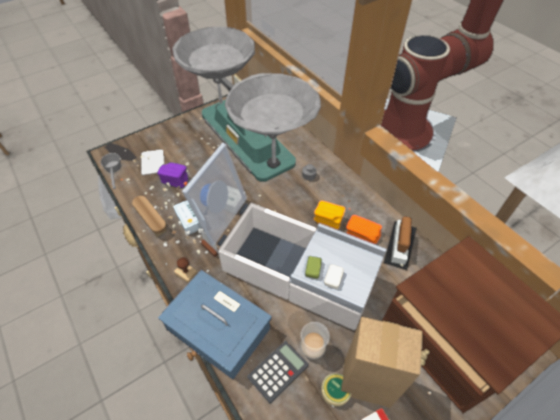

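View pics/side0.png

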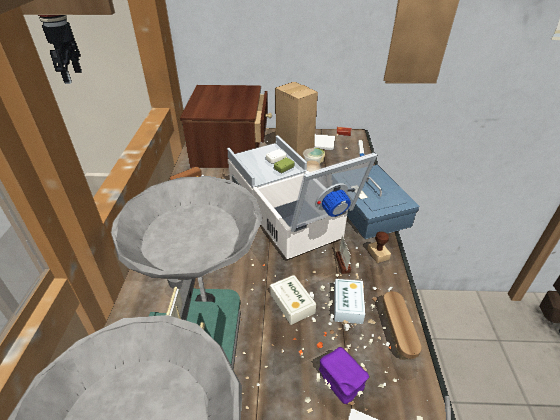

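View pics/wrist0.png

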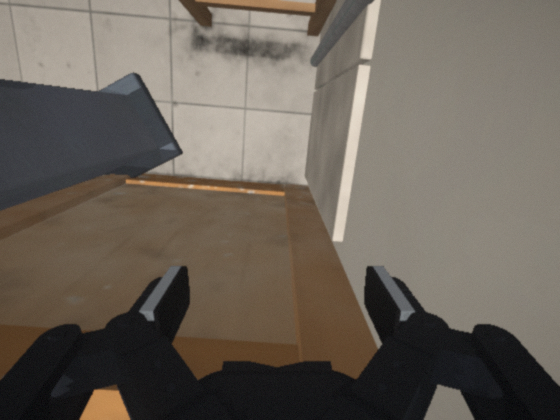

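```bash
cat > h.py <<'E'
from plant import *
import numpy as np, cv2
from scipy.spatial.transform import Rotation as R
def rot(q): return R.from_quat([q[1],q[2],q[3],q[0]])
class Cam:
    def __init__(s,n):
        c=camera_info(n); s.n=n; s.o=np.array(c['origin']); s.R=rot(c['rotation']).as_matrix()
        s.f=210/np.tan(np.radians(c['vertical_fov']/2)); s.cx=c['cx']; s.cy=c['cy']
    def ray(s,u,v):
        d=s.R@np.array([(u-s.cx)/s.f,(v-s.cy)/s.f,1.]); return d/np.linalg.norm(d)
    def at(s,u,v,z):
        d=s.ray(u,v); return s.o+d*(z-s.o[2])/d[2]
    def px(s,P):
        p=(np.atleast_2d(P)-s.o)@s.R; return np.c_[s.f*p[:,0]/p[:,2]+s.cx,s.f*p[:,1]/p[:,2]+s.cy]
def tri(c1,p1,c2,p2):
    d1,d2=c1.ray(*p1),c2.ray(*p2); A=np.c_[d1,-d2]; t=np.linalg.lstsq(A,c2.o-c1.o,rcond=None)[0]
    a=c1.o+d1*t[0]; b=c2.o+d2*t[1]; return (a+b)/2,np.linalg.norm(a-b)
def snap(n,name,crop=None,k=1):
    im=grab_frame(n); cv2.imwrite(f'pics/{name}_full.png',im)
    if crop: 
        x0,y0,x1,y1=crop; im=im[y0:y1,x0:x1]
    if k!=1: im=cv2.resize(im,None,fx=k,fy=k,interpolation=cv2.INTER_CUBIC)
    cv2.imwrite(f'pics/{name}.png',im); return im
def blob(im,lo,hi,minA=30,roi=None):
    h=cv2.cvtColor(im,cv2.COLOR_BGR2HSV); m=cv2.inRange(h,np.array(lo),np.array(hi))
    if roi: 
        k=np.zeros_like(m); x0,y0,x1,y1=roi; k[y0:y1,x0:x1]=255; m&=k
    cs,_=cv2.findContours(m,cv2.RETR_EXTERNAL,cv2.CHAIN_APPROX_NONE)
    return sorted([c for c in cs if cv2.contourArea(c)>minA],key=cv2.contourArea,reverse=True)
E
python3 - <<'E'
from h import *
im=cv2.imread('pics/scene0.png'); c=im[190:330,180:430]; cv2.imwrite('pics/s_crop.png',cv2.resize(c,None,fx=3.2,fy=3.2,interpolation=cv2.INTER_CUBIC))
im=cv2.imread('pics/side0.png'); c=im[100:260,170:390]; cv2.imwrite('pics/d_crop.png',cv2.resize(c,None,fx=3.6,fy=3.6,interpolation=cv2.INTER_CUBIC))
E
```

```text
(no output)
```

View pics/s_crop.png

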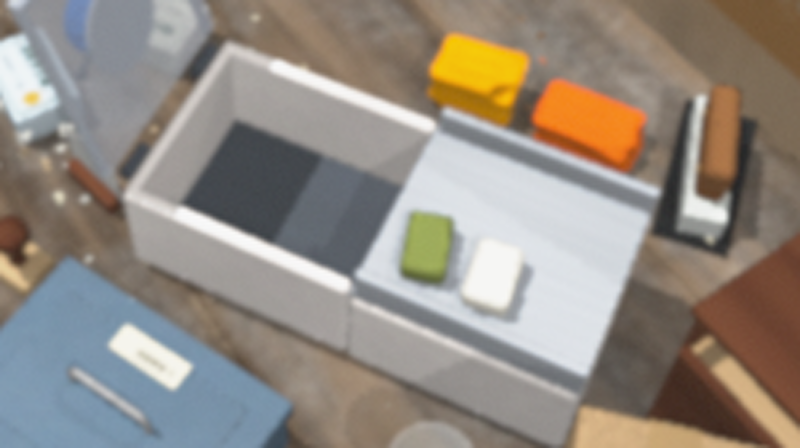

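View pics/d_crop.png

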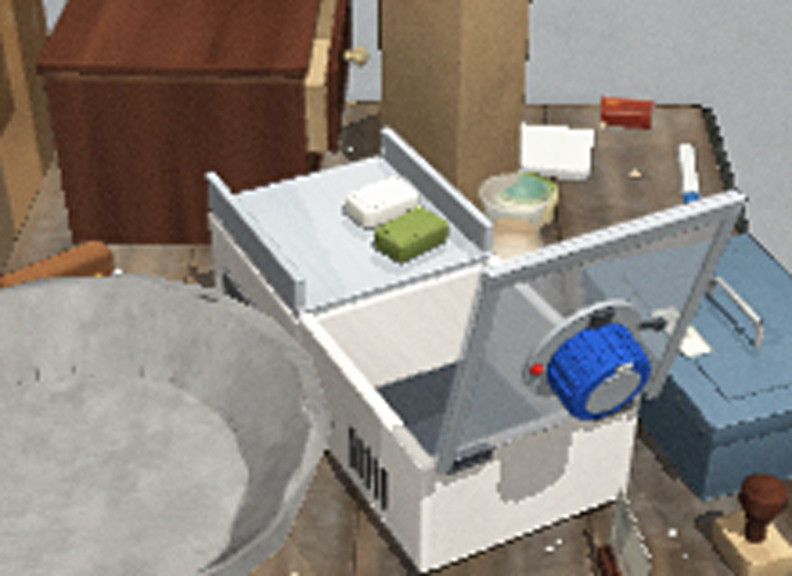

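```bash
python3 - <<'E'
from h import *
np.set_printoptions(precision=4,suppress=True)
S=Cam('scene'); D=Cam('side')
im=cv2.imread('pics/scene0.png')
g=lambda x,y:(180+x/3.2,190+y/3.2)
for nm,p,z in [('tubfarL',(230,42),.11),('tubnearL',(130,195),.11),('f1a',(443,112),.135),('f1b',(658,188),.135),('f2a',(357,275),.135),('f2b',(585,378),.135)]:
    print(nm,S.at(*g(*p),z))
gd=lambda x,y:(170+x/3.6,100+y/3.6)
for nm,p,z in [('f1a',(300,280),.135),('f1b',(210,175),.135),('f2a',(487,228),.135),('f2b',(387,130),.135)]:
    print('side',nm,D.at(*gd(*p),z))
ims={'scene':im,'side':cv2.imread('pics/side0.png')}
for nm,lo,hi,z,rs,rd in [('yellow',(20,150,120),(30,255,255),.048,(300,190,420,260),None),('orange',(5,200,150),(17,255,255),.03,(340,205,390,250),None),
  ('green',(30,90,50),(45,255,255),.13,(290,240,350,300),(260,140,310,190))]:
    for cam,i,r in((S,ims['scene'],rs),(D,ims['side'],rd)):
        if r is None: continue
        c=blob(i,lo,hi,30,r)
        if c: 
            h=cv2.convexHull(c[0])[:,0]; P=np.array([cam.at(u,v,z)[:2] for u,v in h])
            print(nm,cam.n,cv2.contourArea(c[0]),h.mean(0),P.mean(0),cv2.minAreaRect((P*1000).astype(np.float32)))
E
python3 - <<'E'
import cv2
im=cv2.imread('pics/scene0.png'); c=im[190:270,300:430]; cv2.imwrite('pics/s2.png',cv2.resize(c,None,fx=6,fy=6,interpolation=cv2.INTER_CUBIC))
E
```

```text
tubfarL [ 0.5948 -0.2623  0.11  ]
tubnearL [ 0.7601 -0.2603  0.11  ]
f1a [ 0.602  -0.0717  0.135 ]
f1b [0.5971 0.0962 0.135 ]
f2a [ 0.7599 -0.072   0.135 ]
f2b [0.7638 0.0965 0.135 ]
side f1a [ 0.5991 -0.0765  0.135 ]
side f1b [0.5987 0.0904 0.135 ]
side f2a [ 0.7527 -0.0806  0.135 ]
side f2b [0.7576 0.0889 0.135 ]
yellow scene 474.5 [327.8667 212.3333] [ 0.4879 -0.0829] ((490.46783447265625, -80.02588653564453), (72.56970977783203, 73.8288803100586), 1.8220633268356323)
orange scene 512.0 [362.1176 226.4706] [0.4791 0.0163] ((483.8226013183594, 22.414302825927734), (89.29810333251953, 60.98697280883789), 89.55257415771484)
green scene 216.5 [313.3333 268.3333] [ 0.7172 -0.0365] ((713.8430786132812, -38.514305114746094), (51.69132614135742, 28.9578800201416), 13.579386711120605)
green side 168.5 [282.25   164.5833] [ 0.6987 -0.0495] ((702.1358642578125, -50.634437561035156), (61.901405334472656, 45.935020446777344), 13.624634742736816)
```

View pics/s2.png

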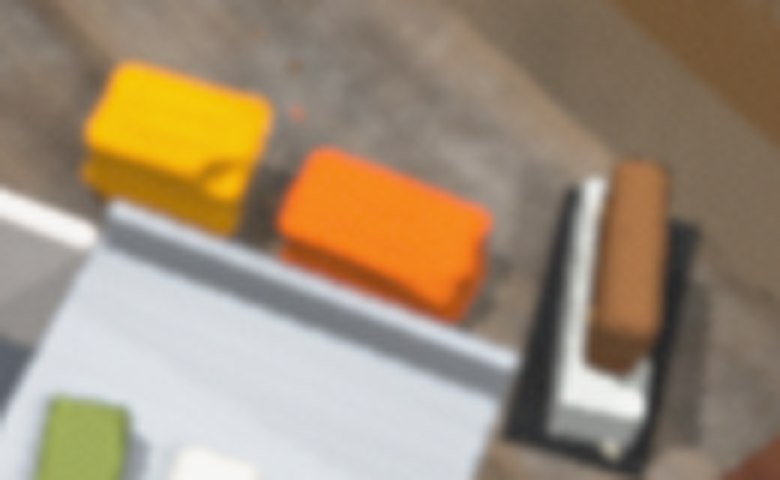

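```bash
python3 - <<'E'
from h import *
np.set_printoptions(precision=3,suppress=True)
S=Cam('scene'); D=Cam('side')
for p in [(348,98),(385,125),(375,135),(530,245),(270,42),(240,20),(410,130),(275,85),(215,50),(270,150),(92,150),(398,290),(500,250)]: print('S',p,S.at(*p,0)[:2],S.at(*p,.1)[:2],S.at(*p,.3)[:2])
for p in [(150,130),(185,120),(185,210),(140,240),(60,60),(110,280)]: print('D',p,D.at(*p,0)[:2],D.at(*p,.1)[:2],D.at(*p,.3)[:2])
print(S.px([[0,0,0],[0,0,.3],[.27,.565,.23],[.2,.57,.25],[0.1,.2,0.5]]),D.px([[0,0,0],[.268,.565,.23],[.268,.565,.35],[0,0,.4],[.2,0.1,.5],[.2,.3,.5]]))
E
python3 - <<'E'
import cv2
im=cv2.imread('pics/scene0.png'); c=im[0:300,220:560]; cv2.imwrite('pics/s3.png',cv2.resize(c,None,fx=2,fy=2,interpolation=cv2.INTER_CUBIC))
im=cv2.imread('pics/side0.png'); c=im[0:420,0:300]; cv2.imwrite('pics/d3.png',cv2.resize(c,None,fx=1.4,fy=1.4,interpolation=cv2.INTER_CUBIC))
E
```

```text
S (348, 98) [-0.084 -0.224] [ 0.048 -0.19 ] [ 0.314 -0.123]
S (385, 125) [ 0.004 -0.055] [ 0.128 -0.039] [ 0.375 -0.007]
S (375, 135) [ 0.069 -0.071] [ 0.186 -0.053] [ 0.419 -0.018]
S (530, 245) [0.316 0.446] [0.407 0.41 ] [0.589 0.337]
S (270, 42) [-0.309 -0.66 ] [-0.153 -0.581] [ 0.16  -0.422]
S (240, 20) [-0.42  -0.869] [-0.252 -0.768] [ 0.084 -0.566]
S (410, 130) [-0.008  0.03 ] [0.117 0.037] [0.367 0.051]
S (275, 85) [-0.04  -0.505] [ 0.088 -0.442] [ 0.344 -0.316]
S (215, 50) [-0.154 -0.843] [-0.014 -0.745] [ 0.267 -0.548]
S (270, 150) [ 0.29  -0.362] [ 0.384 -0.314] [ 0.571 -0.218]
S (92, 150) [ 0.549 -0.9  ] [ 0.616 -0.796] [ 0.749 -0.587]
S (398, 290) [0.608 0.161] [0.668 0.154] [0.789 0.141]
S (500, 250) [0.369 0.375] [0.454 0.346] [0.625 0.288]
D (150, 130) [0.467 0.581] [0.438 0.38 ] [ 0.381 -0.022]
D (185, 120) [0.611 0.599] [0.562 0.396] [ 0.464 -0.012]
D (185, 210) [0.436 0.049] [ 0.412 -0.077] [ 0.363 -0.328]
D (140, 240) [ 0.294 -0.016] [ 0.29  -0.132] [ 0.281 -0.365]
D (60, 60) [0.233 1.615] [0.238 1.268] [0.247 0.572]
D (110, 280) [ 0.2  -0.12] [ 0.209 -0.222] [ 0.228 -0.425]
[[400.972 128.857]
 [425.684  48.453]
 [637.147 193.203]
 [644.389 167.719]
 [530.118   8.363]] [[ 13.796 276.189]
 [ 75.056  81.617]
 [ 61.995  42.842]
 [-86.247 121.651]
 [ 18.392  30.328]
 [ 17.046   8.932]]
```

View pics/s3.png

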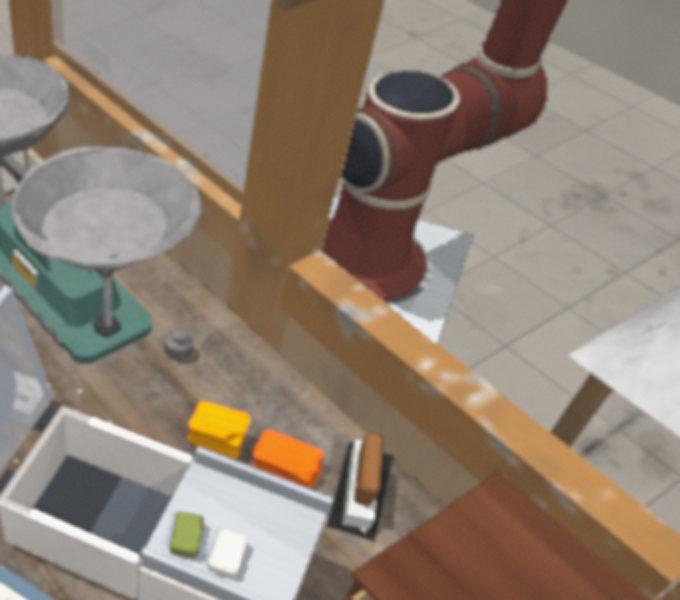

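View pics/d3.png

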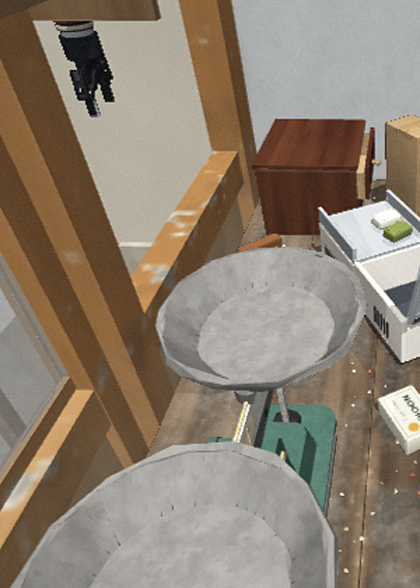

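```bash
python3 - <<'E'
from h import *
np.set_printoptions(precision=3,suppress=True)
S=Cam('scene'); D=Cam('side')
for z in (.05,.08,.11,.14,.17,.2,.25):
    print(z,'scene sill',S.at(365,131,z)[:2],S.at(540,271,z)[:2],'side sill',D.at(96,207,z)[:2],D.at(168,111,z)[:2])
print('post foot',S.at(336,155,0),S.at(362,172,0), 'wallfoot',S.at(430,226,0))
c=lambda x,y:(x/1.4,y/1.4)
print('side post foot', D.at(*c(150,465),0), 'left', D.at(*c(60,465),0))
print('right post side', [D.at(*c(250,175),z) for z in (.1,.15,.2)])
E
```

```text
0.05 scene sill [ 0.123 -0.097] [0.433 0.458] side sill [0.216 0.112] [0.552 0.603]
0.08 scene sill [ 0.158 -0.091] [0.458 0.446] side sill [0.219 0.068] [0.539 0.537]
0.11 scene sill [ 0.193 -0.085] [0.483 0.434] side sill [0.221 0.025] [0.526 0.471]
0.14 scene sill [ 0.228 -0.078] [0.507 0.422] side sill [ 0.223 -0.019] [0.513 0.405]
0.17 scene sill [ 0.264 -0.072] [0.532 0.41 ] side sill [ 0.225 -0.062] [0.499 0.339]
0.2 scene sill [ 0.299 -0.065] [0.557 0.398] side sill [ 0.227 -0.106] [0.486 0.273]
0.25 scene sill [ 0.357 -0.054] [0.599 0.378] side sill [ 0.231 -0.178] [0.464 0.163]
post foot [ 0.218 -0.156  0.   ] [ 0.254 -0.055  0.   ] wallfoot [0.371 0.187 0.   ]
side post foot [ 0.17  -0.263  0.   ] left [ 0.052 -0.2    0.   ]
right post side [array([0.531, 0.37 , 0.1  ]), array([0.509, 0.27 , 0.15 ]), array([0.487, 0.171, 0.2  ])]
```

```bash
python3 - <<'E'
from h import *
np.set_printoptions(precision=3,suppress=True)
S=Cam('scene'); D=Cam('side')
for x,y in [(.254,-.055),(.22,-.05),(.218,-.156)]:
    print(x,y,S.px([[x,y,z] for z in (0,.1,.15,.2,.3,.4)]).tolist(),D.px([[x,y,z] for z in (0,.1,.15,.2,.3,.4)]).tolist())
im=cv2.imread('pics/scene0.png'); c=im[0:200,320:460]; cv2.imwrite('pics/s4.png',cv2.resize(c,None,fx=4,fy=3,interpolation=cv2.INTER_CUBIC)[:600])
im=cv2.imread('pics/side0.png'); c=im[0:400,60:200]; cv2.imwrite('pics/d4.png',cv2.resize(c,None,fx=4,fy=1.5,interpolation=cv2.INTER_CUBIC))
E
```

```text
0.254 -0.055 [[361.9237917380019, 172.06035396681273], [367.41198242607965, 148.80973204836937], [370.4296473173479, 136.02544858390178], [373.6547680765469, 122.36228203679984], [380.8192663147035, 92.01001309457804], [389.1258760874854, 56.819209015821826]] [[127.67373803466026, 254.67282930482804], [117.2353924151657, 224.85199018986168], [111.45356999514769, 208.33416232098418], [105.24072161918505, 190.58495582611127], [91.31362282644133, 150.79725501833093], [74.9461902576571, 104.03787463843408]]
0.22 -0.05 [[366.86083851872206, 165.58263303185714], [372.58693922199575, 142.2400894062831], [375.7313733090671, 129.42175217144484], [379.0888111010386, 115.73510183285774], [386.5355614990764, 85.37830144763548], [395.14929972688356, 50.26425599487007]] [[113.33156543942803, 258.023000716351], [101.78726306415999, 228.14746647821917], [95.38659133464824, 211.58314919112703], [88.50378036611318, 193.77110234232092], [73.05608272123357, 153.79395994880352], [54.86835475012347, 106.7258849754026]]
0.218 -0.156 [[335.9699752935606, 155.08567567130555], [339.6443077734366, 131.66350801038448], [341.6574823680269, 118.83045244357012], [343.80347907408986, 105.15071743742092], [348.5502316065487, 74.89236867092524], [354.01854378023563, 40.03441140771349]] [[120.7960469250807, 287.8677984370265], [108.80827708185916, 257.6467171438738], [102.10223565501252, 240.74083508520397], [94.84310913504734, 222.44062949682294], [78.36730214081072, 180.90523892334897], [58.6369477278663, 131.1651577861165]]
```

View pics/s4.png

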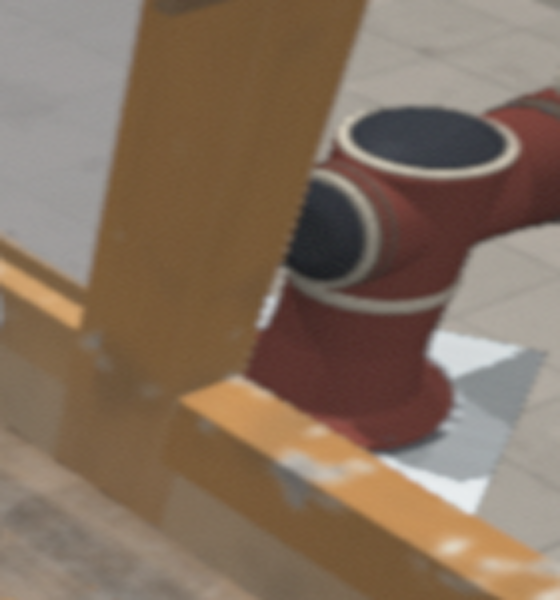

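View pics/d4.png

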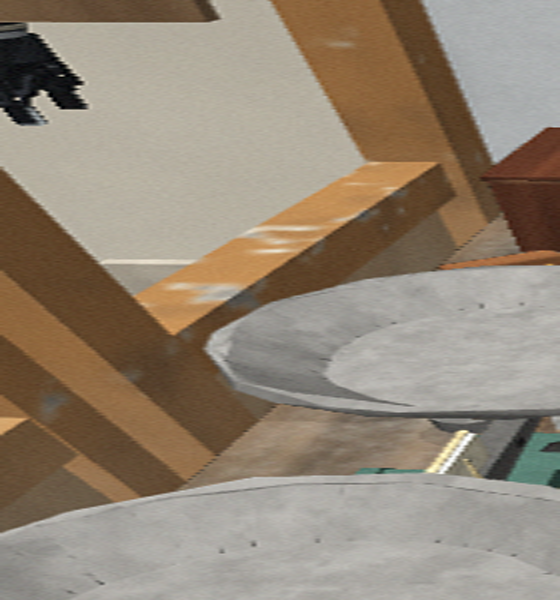

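```bash
python3 - <<'E'
from h import *
np.set_printoptions(precision=3,suppress=True)
S=Cam('scene'); D=Cam('side')
for z in (.1,.15,.2,.25,.3): print(z,'elbowblock',S.at(535,80,z)[:2],'disc',S.at(398,76,z)[:2],'topdisc',S.at(425,47,z)[:2])
print(S.px([[0,0,z] for z in (.1,.15,.2,.25,.3,.35)]))
print('beam',[D.at(114,13,z) for z in (.4,.5,.6,.7)],[S.at(365,8,z)[:2] for z in (.4,.5,.6,.7)])
print(D.px([[.22,-.05,z] for z in (.5,.6,.7)]))
E
```

```text
0.1 elbowblock [-0.322  0.356] disc [-0.144 -0.075] topdisc [-0.37  -0.034]
0.15 elbowblock [-0.234  0.341] disc [-0.067 -0.065] topdisc [-0.279 -0.027]
0.2 elbowblock [-0.146  0.326] disc [ 0.011 -0.055] topdisc [-0.188 -0.019]
0.25 elbowblock [-0.058  0.311] disc [ 0.089 -0.045] topdisc [-0.098 -0.011]
0.3 elbowblock [0.03  0.296] disc [ 0.166 -0.034] topdisc [-0.007 -0.004]
[[408.246 105.191]
 [412.211  92.289]
 [416.423  78.584]
 [420.905  64.002]
 [425.684  48.453]
 [430.79   31.84 ]]
beam [array([0.447, 0.637, 0.4  ]), array([0.387, 0.154, 0.5  ]), array([ 0.328, -0.328,  0.6  ]), array([ 0.268, -0.811,  0.7  ])] [array([ 0.048, -0.184]), array([ 0.253, -0.133]), array([ 0.457, -0.083]), array([ 0.661, -0.032])]
[[  33.141   50.497]
 [   6.728  -17.857]
 [ -26.068 -102.729]]
```

```bash
cat >> h.py <<'E'
def plan(p,yaw=None):
    """world target p for TCP (tool down), yaw = world angle of tool x (mod pi). prints total shift in tool axes & rotvec"""
    s=state(); M=rot(s['tool_rot']).as_matrix(); d=M.T@(np.array(p)-s['tool_pos'])
    print('t %.2f'%s['time'],'pos',np.round(s['tool_pos'],4),'xyaw %.3f'%np.arctan2(M[1,0],M[0,0]),'zt',np.round(M[:,2],3),'shift tool',np.round(d,4))
    if yaw is not None:
        best=None
        for k in (0,np.pi,-np.pi):
            c,q=np.cos(yaw+k),np.sin(yaw+k); T=np.array([[c,q,0],[q,-c,0],[0,0,-1.]])
            r=R.from_matrix(M.T@T).as_rotvec()
            if best is None or np.linalg.norm(r)<np.linalg.norm(best): best=r
        print('rotvec tool',np.round(best,3))
E
python3 - <<'E'
from h import *
np.set_printoptions(precision=4,suppress=True)
S=Cam('scene')
g=lambda x,y:(300+x/6,190+y/6)
for nm,p,z in [('gripA',(640,163),.07),('gripB',(618,362),.07),('gripA L',(612,172),.07),('gripA R',(668,175),.07),('gripB L',(592,360),.07),('gripBR',(655,345),.07),
 ('mat',(575,182),.003),('mat',(508,437),.003),('mat',(642,472),.003),('mat',(698,230),.003),
 ('footL',(588,178),.028),('footLb',(552,400),.028),('footRb',(642,412),.028),
 ('ye',(125,63),.048),('ye',(272,102),.048),('ye',(235,170),.048),('ye',(88,132),.048),
 ('or',(325,150),.03),('or',(490,212),.03),('or',(455,290),.03),('or',(280,225),.03)]:
    print(nm,S.at(*g(*p),z)[:2])
E
```

```text
gripA [0.4285 0.1173]
gripB [0.536  0.1368]
gripA L [0.4389 0.1075]
gripA R [0.4297 0.1302]
gripB L [0.5398 0.1267]
gripBR [0.5208 0.1485]
mat [0.396 0.094]
mat [0.5467 0.1067]
mat [0.5382 0.1645]
mat [0.3983 0.1536]
footL [0.4118 0.0989]
footLb [0.537  0.1182]
footRb [0.5258 0.1549]
ye [ 0.4572 -0.1164]
ye [ 0.4493 -0.0457]
ye [ 0.4943 -0.0471]
ye [ 0.5032 -0.1161]
or [ 0.4511 -0.0162]
or [0.4522 0.0639]
or [0.501  0.0627]
or [ 0.5013 -0.0203]
```

```bash
python3 -m inch '0 0 -0.03 0 0 0 0;0 0 -0.035 0 0 0 0;0 0 -0.035 0 0 0 0;0 0 0 0 0 0 0'; python3 - <<'E'
from h import *
print(state()['joint_pos'],state()['tool_pos'])
snap('wrist','w1'); snap('side','d5',(0,0,250,200),3)
plan([.268,.27,.33],np.pi/2)
E
```

```text
time: 0.48
tool_pos: [0.2691, 0.5669, 0.3407]
tool_rot: [-0.003, 0.845, 0.535, 0.006]
contact_force: [1.2, 0.2, 2.1]
gripper_width: 1.002
[ 1.00904584e+00  8.46423470e-03  1.47841313e+00  6.33827676e-07
  1.64128994e+00 -1.18999637e-01] [0.26912789 0.56689961 0.34066882]
t 0.58 pos [0.2682 0.5654 0.3339] xyaw 1.128 zt [ 0.002  0.004 -1.   ] shift tool [-0.267   0.1264  0.0028]
rotvec tool [ 0.002 -0.004 -0.443]
```

View pics/w1.png

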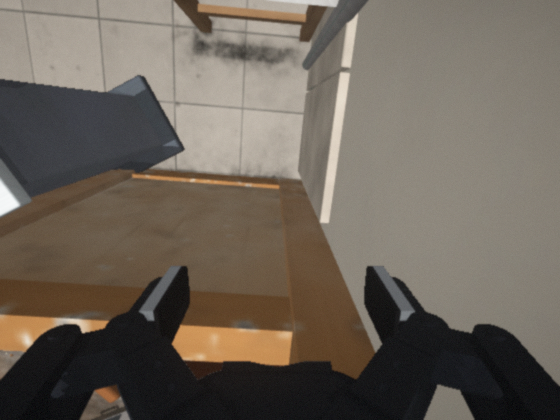

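View pics/d5.png

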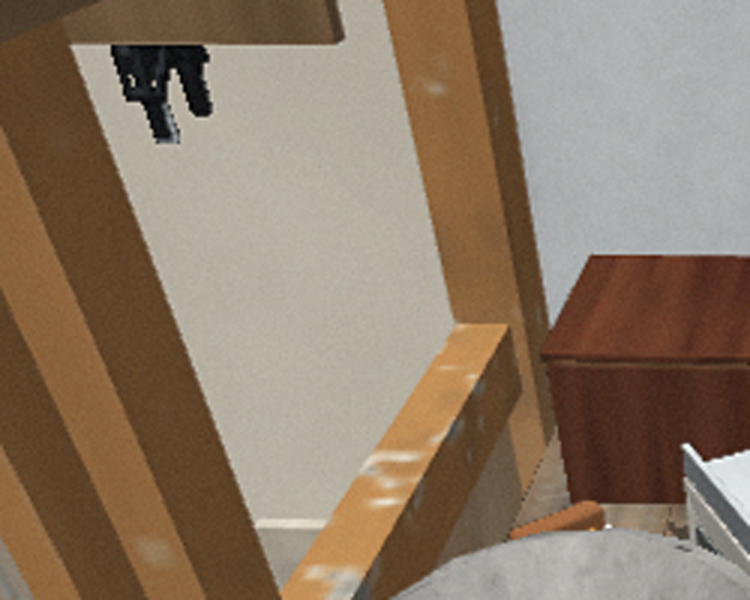

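```bash
python3 -m inch '-.0267 .0126 -.001 0 0 0 0;-.0267 .0126 -.001 0 0 0 0;-.0267 .0126 -.001 0 0 0 0;-.0267 .0126 -.001 0 0 0 0;-.0267 .0126 -.001 0 0 0 0;-.0267 .0126 -.001 0 0 0 0;-.0267 .0126 -.001 0 0 0 0;-.0267 .0126 -.001 0 0 0 0;-.0267 .0126 -.001 0 0 0 0;-.0267 .0126 -.001 0 0 0 0'; python3 - <<'E'
from h import *
s=state();print(s['joint_pos'],s['tool_pos'])
snap('scene','s6')
snap('side','d6')
plan([.42,.17,.34],1.73)
E
```

```text
time: 1.42
tool_pos: [0.2664, 0.2679, 0.3389]
tool_rot: [0.0, 0.845, 0.535, -0.002]
contact_force: [0.8, -0.2, -0.4]
gripper_width: 1.0
[ 5.90612967e-01 -6.12306509e-01  1.97642082e+00 -1.39683255e-04
  1.78110826e+00 -5.38083736e-01] [0.2664119  0.2679013  0.33893199]
t 1.52 pos [0.2671 0.2669 0.3398] xyaw 1.124 zt [-0.001 -0.001 -1.   ] shift tool [-2.130e-02  1.798e-01 -1.000e-04]
rotvec tool [-0.     0.002 -0.606]
```

View pics/s6.png

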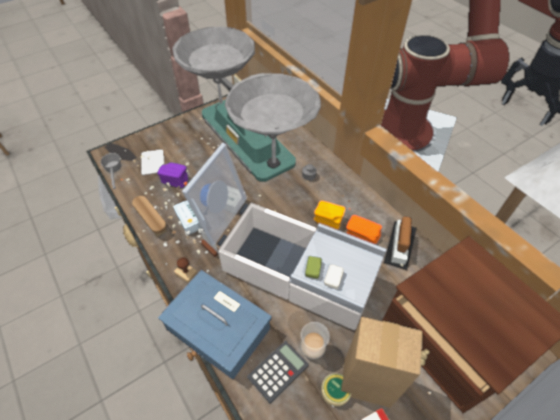

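View pics/d6.png

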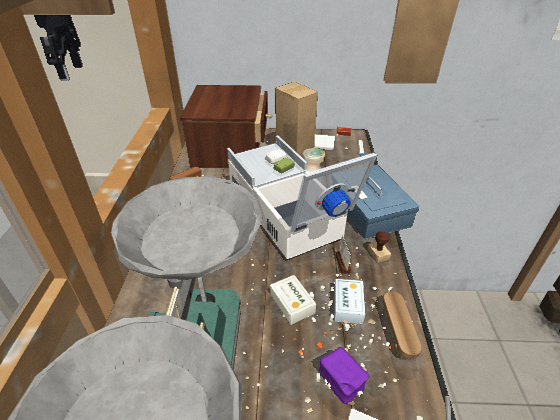

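```bash
python3 -m inch '-.004 .036 0 0 0 0 0;-.004 .036 0 0 0 0 0;-.004 .036 0 0 0 0 0;-.004 .036 0 0 0 0 0;-.004 .036 0 0 0 0 0;0 0 0 0 0 -.12 0;0 0 0 0 0 -.12 0;0 0 0 0 0 -.12 0;0 0 0 0 0 -.12 0;0 0 0 0 0 -.12 0'; python3 - <<'E'
from h import *
s=state();print(s['joint_pos'],s['tool_pos'])
snap('wrist','w7')
plan([.475,.127,.2],1.73)
E
```

```text
time: 2.35
tool_pos: [0.4211, 0.1746, 0.339]
tool_rot: [-0.001, 0.647, 0.762, -0.001]
contact_force: [0.8, 0.5, -0.1]
gripper_width: 0.997
[ 2.29442905e-01 -4.01079034e-01  1.83572969e+00  3.20081763e-04
  1.71055092e+00 -1.50464247e+00] [0.42108214 0.17463403 0.33902737]
t 2.40 pos [0.421  0.1747 0.3391] xyaw 1.738 zt [-0.003 -0.    -1.   ] shift tool [-0.056   0.0458  0.139 ]
rotvec tool [-0.003 -0.     0.008]
```

View pics/w7.png

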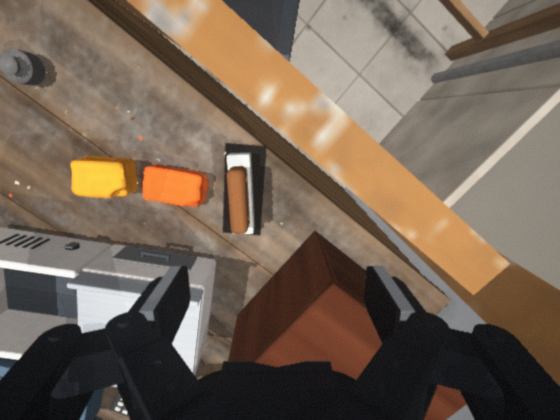

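```bash
python3 - <<'E'
from h import *
np.set_printoptions(precision=4,suppress=True)
W=Cam('wrist'); im=cv2.imread('pics/w7_full.png')
c=im[130:250,50:290]; cv2.imwrite('pics/w7c.png',cv2.resize(c,None,fx=3.3,fy=3.3,interpolation=cv2.INTER_CUBIC))
for nm,lo,hi,z,r in [('grip',(5,120,60),(14,210,170),.07,(220,150,262,240)),('mat',(0,0,0),(180,255,45),.003,(215,135,275,245)),('yellow',(18,150,120),(30,255,255),.048,(60,140,140,210)),('orange',(3,200,150),(14,255,255),.03,(138,155,215,215))]:
    c=blob(im,lo,hi,30,r)
    if c:
        h=cv2.convexHull(c[0])[:,0]; P=np.array([W.at(u+.0,v+.0,z)[:2] for u,v in h])
        print(nm,cv2.contourArea(c[0]),cv2.minAreaRect(h)[0],cv2.minAreaRect((P*1000).astype(np.float32)))
E
```

```text
grip 1146.5 (237.50277709960938, 200.03729248046875) ((467.13934326171875, 126.87628173828125), (97.10563659667969, 27.658506393432617), 10.923137664794922)
mat 504.5 (258.723876953125, 190.83326721191406) ((466.7855529785156, 153.49688720703125), (127.65332794189453, 17.12704086303711), 10.744266510009766)
yellow 1600.0 (97.01176452636719, 178.8470458984375) ((474.67315673828125, -80.8761978149414), (52.77373123168945, 77.17949676513672), 4.733889579772949)
orange 153.5 (180.58985900878906, 176.3441925048828) ((455.1835021972656, 34.29924011230469), (94.40151977539062, 48.51900863647461), 57.845909118652344)
```

View pics/w7c.png

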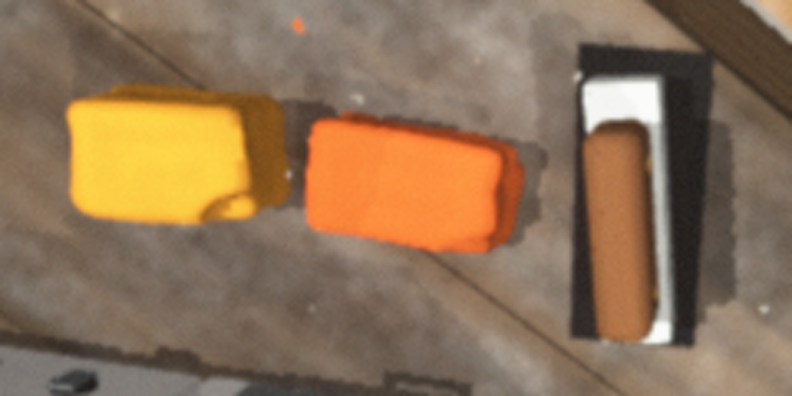

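```bash
python3 - <<'E'
from h import *
np.set_printoptions(precision=4,suppress=True)
W=Cam('wrist')
P=[]
for p in [(580,45),(712,55),(693,345),(570,335)]:
    P.append(W.at(50+p[0]/3.3,130+p[1]/3.3,.003)[:2])
P=np.array(P); print(P,P.mean(0),cv2.minAreaRect((P*1000).astype(np.float32)))
for p in [(582,80),(662,75),(672,342)]: print('foot',W.at(50+p[0]/3.3,130+p[1]/3.3,.031)[:2])
for p in [(310,122),(502,150),(492,250),(308,228)]: print('or',W.at(50+p[0]/3.3,130+p[1]/3.3,.03)[:2])
plan([.467,.127,.15],np.pi/2+.19)
E
```

```text
[[0.3981 0.0915]
 [0.3923 0.1535]
 [0.5396 0.1668]
 [0.5446 0.1034]] [0.4687 0.1288] ((468.8118896484375, 128.5008087158203), (147.86412048339844, 63.529842376708984), 5.146017074584961)
foot [0.41   0.0982]
foot [0.4019 0.1333]
foot [0.5283 0.1562]
or [ 0.4496 -0.0217]
or [0.4479 0.0656]
or [0.4965 0.0654]
or [ 0.5001 -0.0208]
t 2.40 pos [0.421  0.1747 0.3391] xyaw 1.738 zt [-0.003 -0.    -1.   ] shift tool [-0.0547  0.0381  0.189 ]
rotvec tool [-0.003 -0.    -0.023]
```

```bash
python3 -m inch '-.0109 .0076 .03 0 0 -.005 0;-.0109 .0076 .03 0 0 -.005 0;-.0109 .0076 .03 0 0 -.005 0;-.0109 .0076 .03 0 0 -.004 0;-.0109 .0076 .03 0 0 -.004 0;0 0 .03 0 0 0 0;0 0 0.01 0 0 0 0;0 0 0 0 0 0 0'; python3 - <<'E'
from h import *
snap('wrist','w8')
plan([.467,.127,.039],np.pi/2+.19)
E
```

```text
time: 3.07
tool_pos: [0.4648, 0.1268, 0.1465]
tool_rot: [-0.003, 0.641, 0.767, -0.003]
contact_force: [-1.0, 0.4, 0.5]
gripper_width: 1.002
t 3.12 pos [0.4665 0.1271 0.1495] xyaw 1.750 zt [-0.004 -0.    -1.   ] shift tool [-0.0002  0.0009  0.1105]
rotvec tool [-0.004 -0.    -0.011]
```

View pics/w8.png

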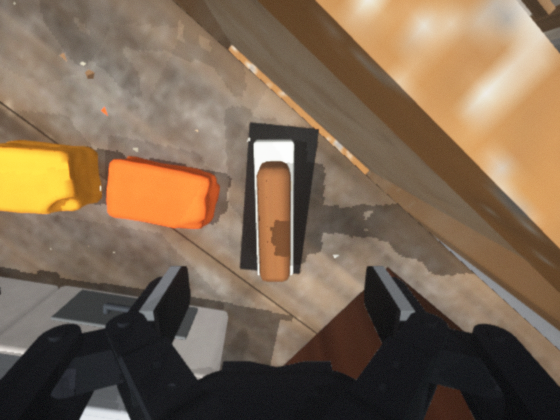

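```bash
python3 - <<'E'
from h import *
W=Cam('wrist'); S=Cam('scene')
print(tri(S,(387,287),W,(395,268)),tri(Cam('side'),(183,125),W,(395,268)))
for z in (.1,.15,.2): print(W.at(395,268,z),S.at(387,287,z))
print(W.px([[.46,.19,.06]]))
c=cv2.imread('pics/s6_full.png')[210:340,360:500]; cv2.imwrite('pics/sbox.png',cv2.resize(c,None,fx=4,fy=4))
E
```

```text
(array([ 0.55342108,  0.20182805, -0.02333116]), np.float64(0.15413562517498194)) (array([0.47360534, 0.17909798, 0.18035516]), np.float64(0.061408938719187435))
[0.47612971 0.21510805 0.1       ] [0.67165994 0.12938044 0.1       ]
[0.45360491 0.18872652 0.15      ] [0.70170625 0.12753692 0.15      ]
[0.43108012 0.16234498 0.2       ] [0.73175255 0.1256934  0.2       ]
[[352.93932887 222.19178753]]
```

View pics/sbox.png

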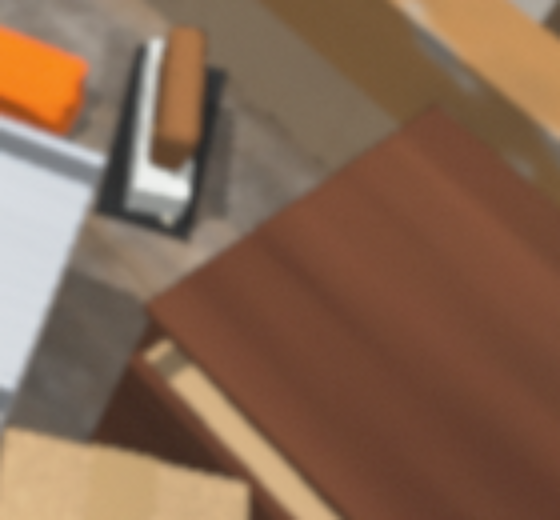

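```bash
python3 - <<'E'
from h import *
W=Cam('wrist'); S=Cam('scene')
print(tri(S,(468.7,237),W,(395,268)))
p=tri(S,(468.7,237),W,(395,268))[0]; print(S.at(397.5,286,p[2]))
E
```

```text
(array([0.47079442, 0.24186419, 0.10841468]), np.float64(0.05684418063579022))
[0.66379847 0.14970178 0.10841468]
```

```bash
python3 - <<'E'
from h import *
W=Cam('wrist'); S=Cam('scene'); D=Cam('side')
a=tri(S,(468.7,237),D,(182,120)); b=tri(S,(397.5,286),D,(263,123)); print(a,b, W.px([a[0],b[0]]))
E
```

```text
(array([0.51622386, 0.25423188, 0.17446997]), np.float64(0.006843897322861901)) (array([0.71889279, 0.13654027, 0.17444139]), np.float64(0.03010178496538948)) [[497.7046301  415.88447959]
 [225.00703082 607.26199834]]
```

```bash
python3 -m inch '0 0 .03 0 0 -.006 0;0 0 .03 0 0 -.005 0;0 0 .03 0 0 0 0;0 0.001 .02 0 0 0 0;0 0 0 0 0 0 0;0 0 0 0 0 0 1;0 0 0 0 0 0 1;0 0 0 0 0 0 1;0 0 0 0 0 0 1;0 0 0 0 0 0 1'; python3 -m inch '0 0 0 0 0 0 1;0 0 0 0 0 0 1;0 0 0 0 0 0 1'; python3 - <<'E'
from h import *
snap('wrist','w9')
plan([.467,.127,.039],np.pi/2+.19)
E
```

```text
time: 3.95
tool_pos: [0.4701, 0.1271, 0.043]
tool_rot: [0.001, 0.636, 0.771, 0.001]
contact_force: [0.5, -1.3, -1.0]
gripper_width: 0.301
time: 4.2
tool_pos: [0.4701, 0.1271, 0.0431]
tool_rot: [0.001, 0.636, 0.771, 0.001]
contact_force: [-0.4, -1.4, 6.9]
gripper_width: 0.298
t 4.25 pos [0.4701 0.1271 0.0431] xyaw 1.762 zt [ 0.002  0.    -1.   ] shift tool [ 0.0005 -0.0031  0.0041]
rotvec tool [0.002 0.    0.001]
```

View pics/w9.png

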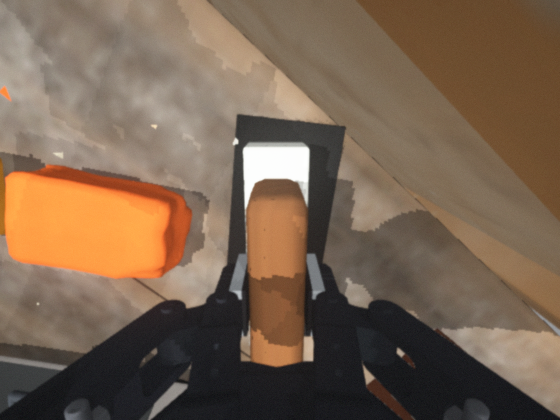

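```bash
python3 -m inch '0 0 -.02 0 0 0 1;0 0 -.036 0 0 0 1;0 0 -.036 0 0 0 1;0 0 -.036 0 0 .05 1;0 0 -.036 0 0 .05 1;0 0 -.036 0 0 .05 1;0 0 -.02 0 0 .04 1;0 0 0 0 0 0 1'; python3 - <<'E'
from h import *
snap('wrist','w10')
plan([.55,.10,.26],np.pi/2)
E
```

```text
time: 4.92
tool_pos: [0.4712, 0.1274, 0.2677]
tool_rot: [0.003, 0.707, 0.707, 0.004]
contact_force: [0.8, 0.4, -1.2]
gripper_width: 0.294
t 4.97 pos [0.47   0.1272 0.2641] xyaw 1.573 zt [ 0.005  0.001 -1.   ] shift tool [-0.0273  0.0799  0.0045]
rotvec tool [ 0.005 -0.001  0.002]
```

View pics/w10.png

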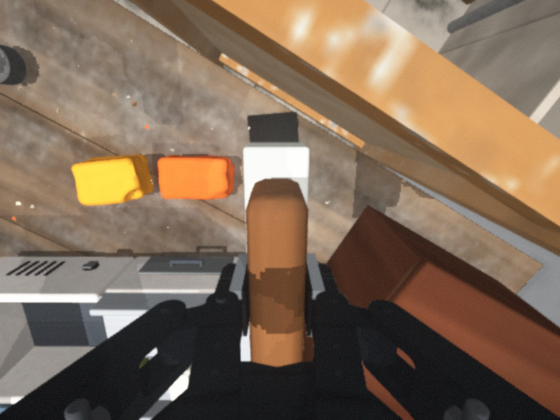

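```bash
python3 - <<'E'
from h import *
S=Cam('scene'); D=Cam('side')
im=snap('scene','s11'); 
for lo,hi,r in [((0,0,200),(180,40,255),(320,258,348,292)),((30,90,50),(45,255,255),(290,240,350,300))]:
    c=blob(im,lo,hi,30,r)
    P=np.array([S.at(u,v,.13)[:2] for u,v in c[0][:,0]]); print(P.min(0),P.max(0),P.mean(0))
c=im[190:330,180:430]; cv2.imwrite('pics/s11c.png',cv2.resize(c,None,fx=3.2,fy=3.2,interpolation=cv2.INTER_CUBIC))
plan([.679,.072,.26],np.pi/2)
E
```

```text
[ 0.6575991  -0.02902871] [0.75811704 0.05229417] [0.71025777 0.0126481 ]
[ 0.6871762  -0.05729904] [ 0.73973579 -0.02025465] [ 0.71385057 -0.03886904]
t 5.02 pos [0.4688 0.127  0.2612] xyaw 1.573 zt [ 0.001  0.    -1.   ] shift tool [-0.0554  0.2101  0.0013]
rotvec tool [ 0.001 -0.     0.002]
```

View pics/s11c.png

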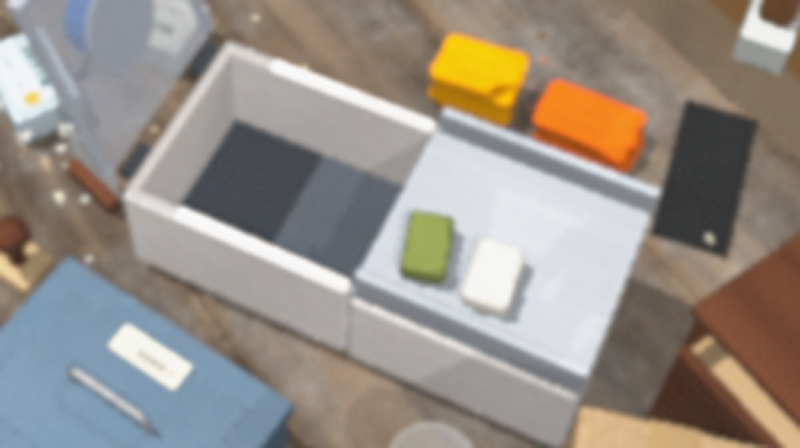

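```bash
python3 -m inch '-.0092 .035 0 0 0 0 1;-.0092 .035 0 0 0 0 1;-.0092 .035 0 0 0 0 1;-.0092 .035 0 0 0 0 1;-.0092 .035 0 0 0 0 1;-.0092 .035 0 0 0 0 1;0 0 .02 0 0 0 1;0 0 0.01 0 0 0 1;0 0 0 0 0 0 1'; python3 - <<'E'
from h import *
S=Cam('scene')
for p in [(687,100),(757,120),(725,253),(655,232)]: print('mat',S.at(180+p[0]/3.2,190+p[1]/3.2,.003)[:2])
for p in [(485,238),(523,252),(500,312),(463,298)]: print('white',S.at(180+p[0]/3.2,190+p[1]/3.2,.13)[:2])
snap('scene','s12',(180,190,430,330),3.2); snap('wrist','w12'); plan([.679,.072,.153],np.pi/2)
E
```

```text
time: 5.77
tool_pos: [0.6754, 0.0721, 0.2233]
tool_rot: [-0.005, 0.707, 0.708, -0.004]
contact_force: [-0.7, -0.9, -2.4]
gripper_width: 0.294
mat [0.4005853 0.0919801]
mat [0.39517744 0.1534994 ]
mat [0.53992123 0.16376845]
mat [0.54568389 0.10643544]
white [ 0.68937154 -0.00280876]
white [0.68827786 0.02573403]
white [0.74015883 0.0280126 ]
white [0.74131175 0.0009922 ]
t 5.87 pos [0.6769 0.0725 0.2285] xyaw 1.573 zt [-0.005  0.    -1.   ] shift tool [-0.0005  0.0025  0.0755]
rotvec tool [-0.005 -0.     0.002]
```

View pics/s12.png

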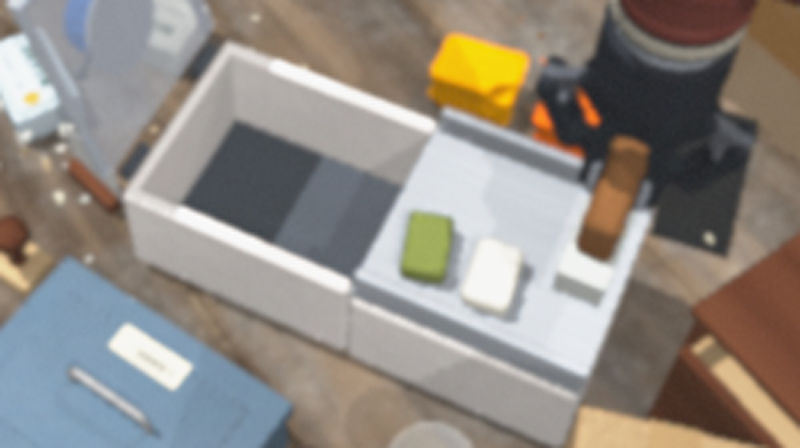

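View pics/w12.png

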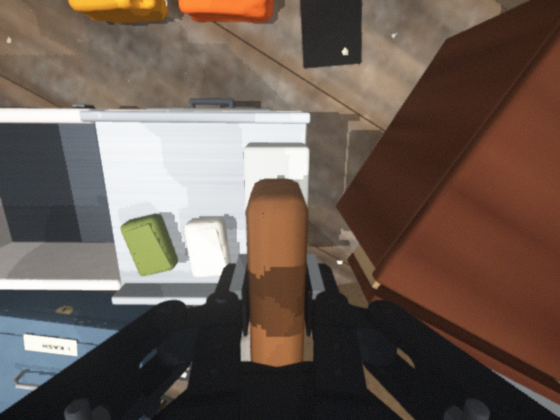

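```bash
python3 - <<'E'
from h import *
np.set_printoptions(precision=4,suppress=True)
W=Cam('wrist')
for nm,p,z in [('fence- top inner',(110,122),.135),('fence- top inner',(300,123),.135),('fence+ inner',(120,284),.135),('fence+inner',(215,279),.135),('seam',(98,150),.11),('seam',(108,220),.11),('end',(308,130),.11),('fence end',(309,117),.135)]: print(nm,W.at(*p,z)[:2])
E
```

```text
fence- top inner [ 0.6031 -0.0528]
fence- top inner [0.6036 0.0902]
fence+ inner [ 0.7415 -0.0665]
fence+inner [0.7364 0.0183]
seam [ 0.6266 -0.08  ]
seam [ 0.69   -0.0819]
end [0.6097 0.099 ]
fence end [0.5992 0.0969]
```

```bash
python3 -m inch '0 .001 .03 0 0 0 1;0 .001 .03 0 0 0 1;0 0 .013 0 0 0 1;0 0 0 0 0 0 1;0 0 0 0 0 0 1'; python3 - <<'E'
from h import *
plan([.679,.072,.151],np.pi/2); print(state()['contact_force'])
E
```

```text
time: 6.28
tool_pos: [0.6802, 0.0724, 0.1585]
tool_rot: [-0.0, 0.707, 0.708, -0.0]
contact_force: [0.6, -0.4, -1.7]
gripper_width: 0.298
t 6.28 pos [0.6802 0.0724 0.1585] xyaw 1.572 zt [-0.001 -0.    -1.   ] shift tool [-0.0004 -0.0012  0.0075]
rotvec tool [-0.001  0.     0.002]
[ 0.565837   -0.43009658 -1.65371373]
```

```bash
python3 -m inch '0 0 .004 0 0 0 1;0 0 0.002 0 0 0 1;0 0 0 0 0 0 1;0 0 0 0 0 0 1'; python3 -m inch '0 0 .001 0 0 0 1;0 0 .001 0 0 0 1;0 0 0 0 0 0 1;0 0 0 0 0 0 1'; python3 - <<'E'
from h import *
snap('side','d13',(220,120,400,240),4)
E
```

```text
time: 6.62
tool_pos: [0.6814, 0.0721, 0.1535]
tool_rot: [0.001, 0.707, 0.708, 0.001]
contact_force: [0.6, 0.5, -1.4]
gripper_width: 0.291
time: 6.95
tool_pos: [0.681, 0.0721, 0.1504]
tool_rot: [0.0, 0.707, 0.708, 0.0]
contact_force: [0.2, 0.4, -2.2]
gripper_width: 0.299
```

View pics/d13.png

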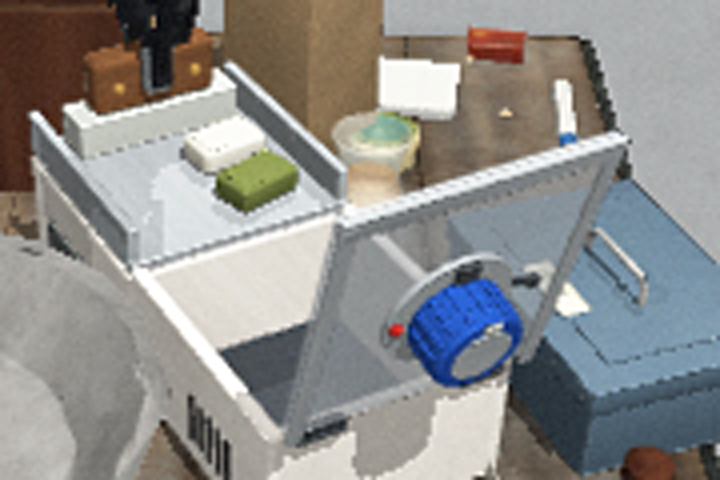

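```bash
python3 -m inch '-.010 0 0 0 0 0 1;-.010 0 0 0 0 0 1;-.010 0 0 0 0 0 1;-.010 0 0 0 0 0 1;-.010 0 0 0 0 0 1;-.010 0 0 0 0 0 1;-.010 0 0 0 0 0 1;-.010 0 0 0 0 0 1;-.010 0 0 0 0 0 1;0 0 0 0 0 0 1';  python3 - <<'E'
from h import *
snap('side','d14',(220,120,400,240),4); plan([.679,-.072,.150],np.pi/2)
E
```

```text
time: 7.83
tool_pos: [0.681, -0.0203, 0.1504]
tool_rot: [0.0, 0.707, 0.707, -0.0]
contact_force: [-0.0, 0.1, -1.6]
gripper_width: 0.292
t 7.88 pos [ 0.681  -0.0193  0.1503] xyaw 1.570 zt [ 0.    -0.001 -1.   ] shift tool [-0.0527 -0.002   0.0004]
rotvec tool [ 0.     0.001 -0.   ]
```

View pics/d14.png

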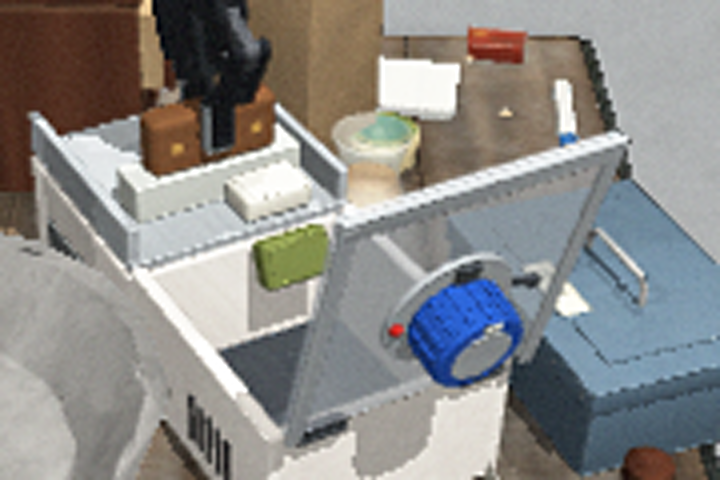

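```bash
python3 -m inch '-.010 0 0 0 0 0 1;-.010 0 0 0 0 0 1;-.010 0 0 0 0 0 1;-.010 0 0 0 0 0 1;-.010 0 0 0 0 0 1;-.006 0 0 0 0 0 1;0 0 0 0 0 0 1;0 0 0 0 0 0 1;0 0 0 0 0 0 1';  python3 - <<'E'
from h import *
snap('side','d15',(220,120,400,240),4); snap('scene','s15',(180,190,430,330),3.2); plan([.679,-.072,.150],np.pi/2)
E
```

```text
time: 8.63
tool_pos: [0.6811, -0.074, 0.1504]
tool_rot: [0.0, 0.707, 0.707, -0.0]
contact_force: [0.1, -0.6, -1.3]
gripper_width: 0.296
t 8.73 pos [ 0.6811 -0.0736  0.1503] xyaw 1.572 zt [ 0. -0. -1.] shift tool [ 0.0016 -0.0021  0.0003]
rotvec tool [0.    0.    0.002]
```

View pics/d15.png

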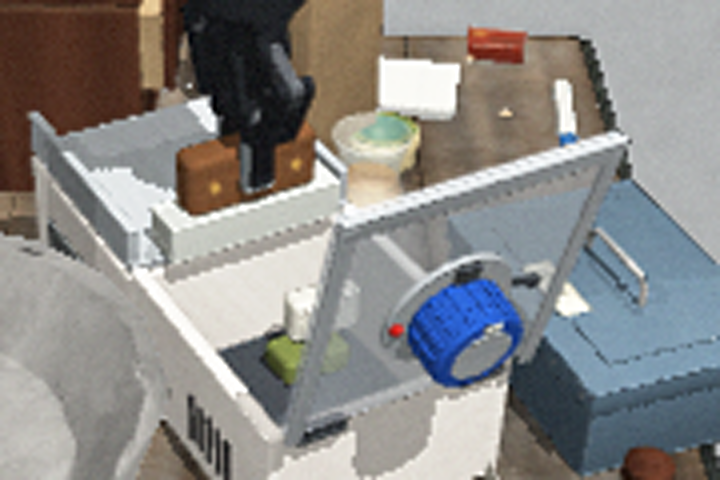

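View pics/s15.png

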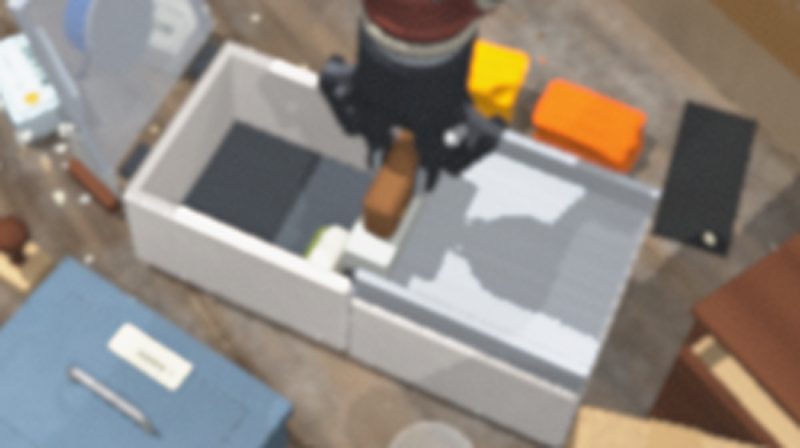

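```bash
python3 -m inch '0 0 -.02 0 0 0 1;0 0 -.03 0 0 0 1;0 0 -.03 0 0 0 1;.02 0 -.03 0 0 0 1;.03 -.03 0 0 0 0 1;.03 -.03 0 0 0 0 1;.03 -.03 0 0 0 0 1;.03 -.03 0 0 0 0 1;.03 -.03 0 0 0 0 1;.03 -.03 0 0 0 0 1';  python3 - <<'E'
from h import *
snap('side','d16',(220,120,400,240),4); plan([.472,.129,.1],np.pi/2+.088)
E
```

```text
time: 9.57
tool_pos: [0.5021, 0.1242, 0.2599]
tool_rot: [-0.0, 0.707, 0.708, -0.0]
contact_force: [-0.1, 0.7, -0.6]
gripper_width: 0.294
t 9.62 pos [0.4975 0.129  0.2597] xyaw 1.577 zt [-0.005  0.005 -1.   ] shift tool [-0.0006 -0.0246  0.1598]
rotvec tool [-0.005 -0.005 -0.081]
```

View pics/d16.png

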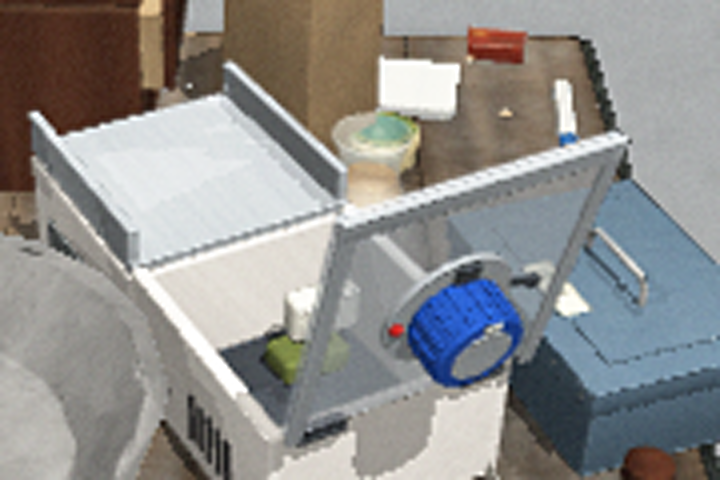

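```bash
python3 -m inch '0 -.010 .02 0 0 -.04 1;0 -.008 .03 0 0 -.04 1;0 0 .03 0 0 0 1;0 0 .03 0 0 0 1;0 0 .03 0 0 0 1;0 0 0 0 0 0 1;0 0 0 0 0 0 1';  python3 - <<'E'
from h import *
snap('wrist','w17'); plan([.472,.129,.043],np.pi/2+.088)
E
```

```text
time: 10.2
tool_pos: [0.4843, 0.1225, 0.1187]
tool_rot: [-0.002, 0.678, 0.735, -0.002]
contact_force: [0.5, 0.5, -1.6]
gripper_width: 0.294
t 10.25 pos [0.4862 0.1226 0.1211] xyaw 1.652 zt [ 0.  0. -1.] shift tool [ 0.0076 -0.0137  0.078 ]
rotvec tool [ 0.    -0.    -0.006]
```

View pics/w17.png

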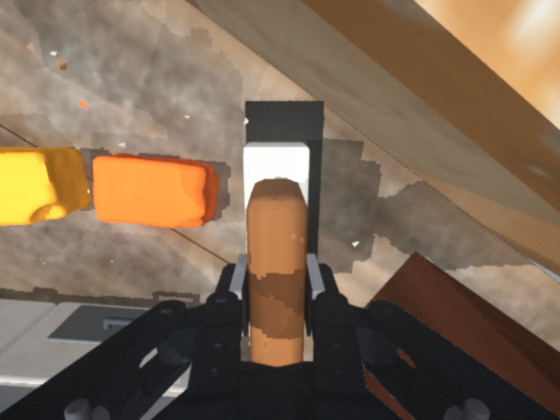

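```bash
python3 -m inch '.0038 -.0068 .02 0 0 -.006 1;.0038 -.0068 .03 0 0 0 1;0 0 .018 0 0 0 1;0 0 0.005 0 0 0 1;0 0 0 0 0 0 1;0 0 0 0 0 0 1';  python3 - <<'E'
from h import *
snap('wrist','w18'); snap('scene','s18',(360,200,430,270),8); plan([.472,.129,.043],np.pi/2+.088);print(state()['contact_force'])
E
```

```text
time: 10.75
tool_pos: [0.474, 0.129, 0.0499]
tool_rot: [0.001, 0.676, 0.737, 0.002]
contact_force: [0.4, -0.4, -2.4]
gripper_width: 0.294
t 10.85 pos [0.4742 0.129  0.0501] xyaw 1.658 zt [ 0.005  0.001 -1.   ] shift tool [ 0.0002 -0.0022  0.0071]
rotvec tool [ 0.005 -0.    -0.001]
[ 0.07364095  0.53800261 -1.85341379]
```

View pics/w18.png

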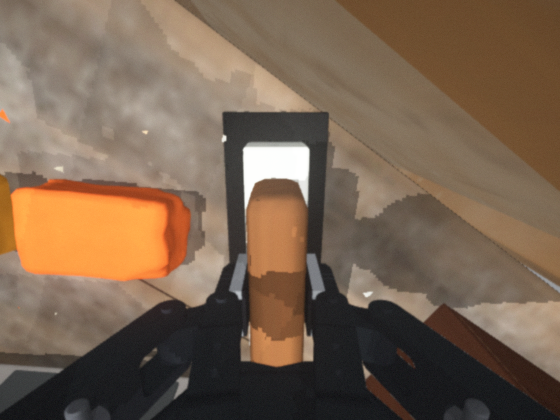

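View pics/s18.png

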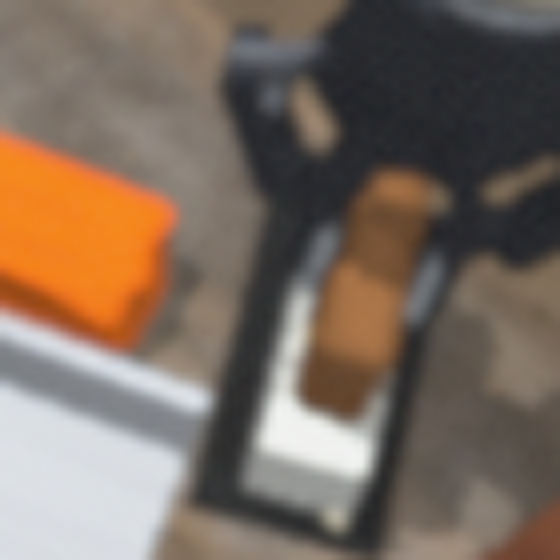

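```bash
python3 - <<'E'
from h import *
W=Cam('wrist'); print(W.at(275,143,.038),W.at(275,112,.003), W.at(244,150,.038),W.at(308,150,.038),W.at(223,130,.003),W.at(328,130,.003)); 
E
python3 -m inch '0 -.002 .004 0 0 0 1;0 0 .003 0 0 0 1;0 0 .002 0 0 0 1;0 0 0 0 0 0 1;0 0 0 0 0 0 1'
```

```text
[0.40925456 0.12274458 0.038     ] [0.39446319 0.12134631 0.003     ] [0.41407932 0.10740658 0.038     ] [0.41126572 0.13968862 0.038     ] [0.40758668 0.09072632 0.003     ] [0.40203583 0.15436276 0.003     ]
time: 11.27
tool_pos: [0.4713, 0.1283, 0.0428]
tool_rot: [0.001, 0.675, 0.737, -0.0]
contact_force: [-13.2, -3.7, 24.0]
gripper_width: 0.294
```

```bash
python3 -m inch '0 0 -.0015 0 0 0 1;0 0 0 0 0 0 1;0 0 0 0 0 0 0.3;0 0 0 0 0 0 0;0 0 0 0 0 0 0;0 0 0 0 0 0 0;0 0 0 0 0 0 0'; python3 -m inch '0 0 -.01 0 0 0 0;0 0 -.03 0 0 0 0;0 0 -.036 0 0 0 0;0 0 -.036 0 0 0 0;0 0 -.036 0 0 0 0;0 0 0 0 0 0 0'; python3 - <<'E'
from h import *
snap('wrist','w19'); plan([.474,.022,.15],0)
E
```

```text
time: 11.85
tool_pos: [0.4697, 0.1286, 0.0396]
tool_rot: [-0.0, 0.676, 0.737, -0.0]
contact_force: [-0.7, 0.9, 0.2]
gripper_width: 0.974
time: 12.35
tool_pos: [0.4744, 0.1292, 0.1977]
tool_rot: [0.005, 0.676, 0.737, 0.006]
contact_force: [0.8, 0.5, 1.5]
gripper_width: 1.001
t 12.40 pos [0.473  0.129  0.1941] xyaw 1.658 zt [ 0.011  0.001 -1.   ] shift tool [-0.1067 -0.0088  0.044 ]
rotvec tool [ 0.009  0.008 -1.483]
```

View pics/w19.png

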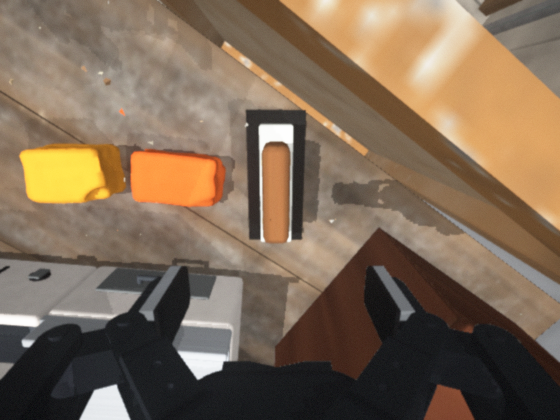

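```bash
python3 - <<'E'
from h import *
im=cv2.imread('pics/w19_full.png')[95:260,225:325]; cv2.imwrite('pics/w19c.png',cv2.resize(im,None,fx=3.6,fy=3.6,interpolation=cv2.INTER_CUBIC))
E
```

```text
(no output)
```

View pics/w19c.png

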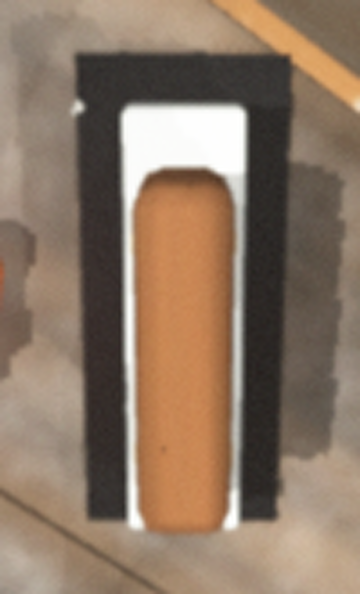

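```bash
python3 - <<'E'
from h import *
W=Cam('wrist')
g=lambda x,y,z:W.at(225+x/3.6,95+y/3.6,z)[:2]
M=np.array([g(*p,.003) for p in [(76,55),(292,57),(276,520),(88,520)]])
F=np.array([g(*p,.031) for p in [(121,105),(248,105),(239,528),(131,528)]])
G=np.array([g(*p,.07) for p in [(135,172),(235,172),(230,530),(140,530)]])
for q in (M,F,G): 
    d=q[3]+q[2]-q[0]-q[1]; print(q.mean(0),np.arctan2(d[1],d[0]),np.linalg.norm(d)/2)
E
```

```text
[0.46591175 0.12802755] 0.08223562915626033 0.14690635594292614
[0.46729417 0.12869825] 0.08820532030225864 0.12466525240228984
[0.46574813 0.12859795] 0.08712228593284903 0.09384637689596408
```

```bash
python3 - <<'E'
from h import *
W=Cam('wrist')
im=cv2.imread('pics/w19_full.png')[130:220,10:240]; cv2.imwrite('pics/w19b.png',cv2.resize(im,None,fx=3.4,fy=3.4,interpolation=cv2.INTER_CUBIC))
E
python3 -m inch '0 0 0 0 0 .12 0;0 0 0 0 0 .12 0;0 0 0 0 0 .12 0;0 0 0 0 0 .12 0;0 0 0 0 0 .12 0;0 0 0 0 0 .12 0;0 0 0 0 0 .12 0;0 0 0 0 0 .12 0;0 0 0 0 0 .12 0;0 0 0 0 0 .12 0'
python3 -m inch '0 0 0 0 0 .12 0;0 0 0 0 0 .12 0;0 0 0 0 0 .12 0;0 0 0 0 0 .098 0;0 0 0 0 0 0 0'
python3 - <<'E'
from h import *
snap('wrist','w20'); plan([.474,.022,.15],0); print(state()['joint_pos'])
E
```

```text
time: 13.23
tool_pos: [0.469, 0.1285, 0.1865]
tool_rot: [-0.0, 0.975, 0.224, -0.001]
contact_force: [0.6, -0.3, -0.3]
gripper_width: 1.0
time: 13.65
tool_pos: [0.4691, 0.1285, 0.1866]
tool_rot: [0.0, 1.0, -0.001, -0.001]
contact_force: [-1.0, 1.0, 0.1]
gripper_width: 0.998
t 13.70 pos [0.4692 0.1285 0.1868] xyaw 0.002 zt [-0.002 -0.    -1.   ] shift tool [0.0047 0.1065 0.0368]
rotvec tool [0.    0.002 0.002]
[ 1.14240682e-01 -2.55846854e-01  1.97405811e+00 -4.75666770e-06
  1.42532643e+00  1.12142789e-01]
```

View pics/w20.png

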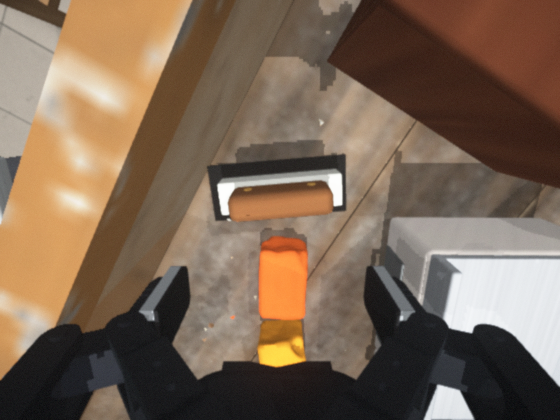

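```bash
python3 -m inch '.0016 .0355 0 0 0 0 0;.0016 .0355 0 0 0 0 0;.0016 .0355 0 0 0 0 0;0 0 0.02 0 0 0 0;0 0 0.02 0 0 0 0;0 0 0 0 0 0 0'
python3 - <<'E'
from h import *
im=snap('wrist','w21'); plan([.474,.022,.015],0); print(state()['joint_pos'])
W=Cam('wrist')
c=blob(im,(0,170,140),(15,255,255),100)[0]
h=cv2.convexHull(c)[:,0]; P=np.array([W.at(u,v,.03)[:2] for u,v in h]); print(cv2.minAreaRect((P*1000).astype(np.float32)),P.min(0),P.max(0))
E
```

```text
time: 14.2
tool_pos: [0.4716, 0.0216, 0.1432]
tool_rot: [-0.0, 1.0, 0.0, -0.004]
contact_force: [-0.5, 1.0, -1.1]
gripper_width: 0.997
t 14.25 pos [0.4726 0.022  0.1451] xyaw 0.001 zt [-0.006  0.001 -1.   ] shift tool [2.200e-03 1.000e-04 1.301e-01]
rotvec tool [-0.001  0.006  0.001]
[-1.11014603e-01 -2.49745831e-01  2.04070563e+00  1.63798638e-05
  1.35658160e+00 -1.12159320e-01]
((475.3254699707031, 24.175142288208008), (97.07459259033203, 53.59711456298828), 88.65567779541016) [ 0.44761856 -0.02431503] [0.50212505 0.07277474]
```

View pics/w21.png

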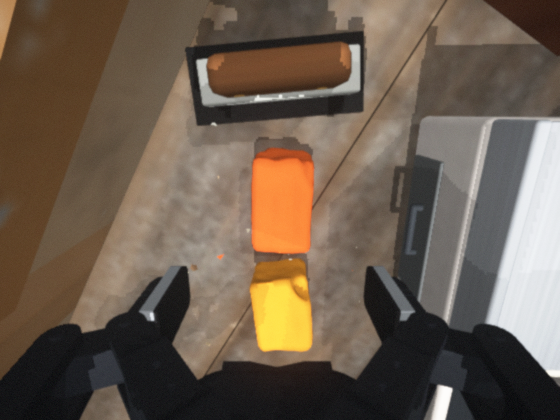

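```bash
python3 -m inch '.001 0 .03 0 .003 .01 0;.001 0 .03 0 .003 .01 0;0 0 .03 0 0 0 0;0 0 .03 0 0 0 0;0 0 .014 0 0 0 0;0 0 .006 0 0 0 0;0 0 0 0 0 0 0;0 0 0 0 0 0 0'
python3 - <<'E'
from h import *
plan([.475,.023,.003],-.02)
E
```

```text
time: 14.92
tool_pos: [0.4784, 0.0222, 0.0092]
tool_rot: [0.0, 1.0, -0.009, 0.004]
contact_force: [0.3, -0.2, -0.5]
gripper_width: 1.003
t 14.92 pos [0.4784 0.0222 0.0092] xyaw -0.019 zt [ 0.008 -0.    -1.   ] shift tool [-0.0035 -0.0007  0.0061]
rotvec tool [ 0.    -0.008  0.001]
```

```bash
python3 -m inch '-.003 0 .005 0 -.007 0 0;0 0 0 0 0 0 0;0 0 0 0 0 0 1;0 0 0 0 0 0 1;0 0 0 0 0 0 1;0 0 0 0 0 0 1;0 0 0 0 0 0 1;0 0 0 0 0 0 1'; python3 -m inch '0 0 -.01 0 0 0 1;0 0 -.03 0 0 0 1;0 0 -.03 0 0 0 1;0 0 -.036 0 0 0 1;0 0 -.036 0 0 0 1;0 0 -.036 0 0 0 1;0 0 -.036 0 0 0 1;0 0 0 0 0 0 1'
python3 - <<'E'
from h import *
snap('wrist','w22'); snap('side','d22',(180,100,420,280),3.2); plan([.675,-.19,.22],0)
E
```

```text
time: 15.58
tool_pos: [0.4753, 0.022, 0.004]
tool_rot: [0.0, 1.0, -0.01, 0.0]
contact_force: [-1.2, 0.7, 5.0]
gripper_width: 0.613
time: 16.25
tool_pos: [0.4782, 0.0217, 0.226]
tool_rot: [0.001, 1.0, -0.01, 0.007]
contact_force: [1.5, -0.1, -0.5]
gripper_width: 0.612
t 16.35 pos [0.4751 0.022  0.2188] xyaw -0.020 zt [ 0.003 -0.    -1.   ] shift tool [ 0.2041  0.208  -0.0006]
rotvec tool [ 0.    -0.003 -0.02 ]
```

View pics/w22.png

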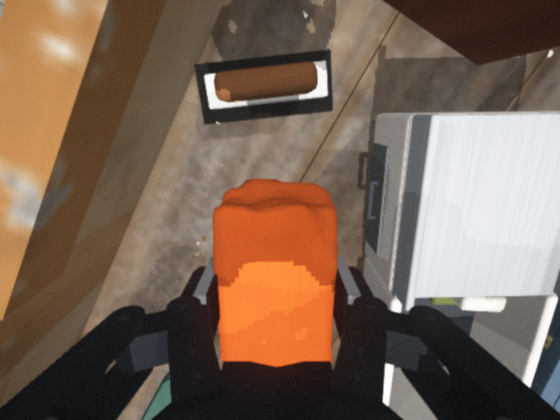

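View pics/d22.png

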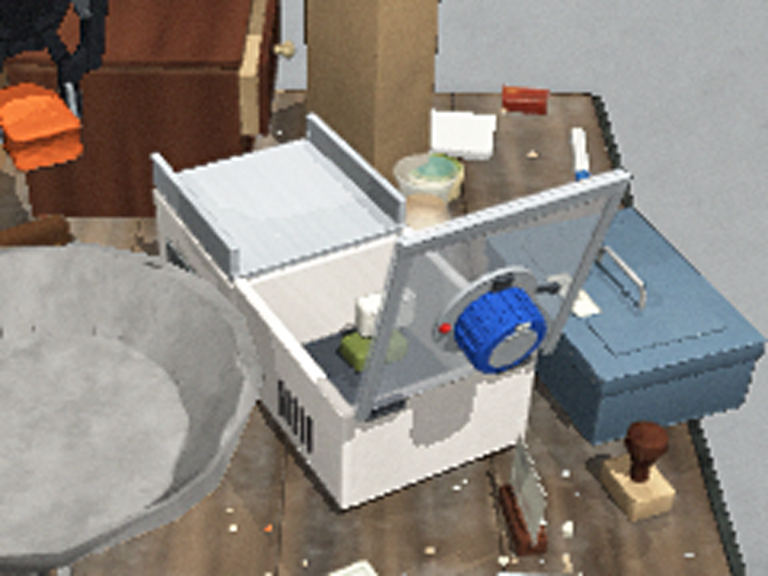

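```bash
python3 - <<'E'
import numpy as np
d=[(.0533,1.6143,.2674,.5642,.2301),(-.6123,1.97642,.2664,.2679,.3389),(-.4011,1.83573,.42108,.17463,.33903),(-.25585,1.97406,.4692,.1285,.1868),(-.24975,2.0407,.4726,.022,.1451)]
A=[];b=[]
for q2,q3,x,y,z in d:
    rho=np.sqrt(x*x+y*y-.0743**2); s=q2+q3
    A.append([1,0,np.sin(q2),np.sin(s),np.cos(s)]);b.append(rho)
    A.append([0,1,np.cos(q2),np.cos(s),-np.sin(s)]);b.append(z)
r=np.linalg.lstsq(np.array(A),np.array(b),rcond=None);print(r[0],np.array(A)@r[0]-b)
E
```

```text
[-0.00093806 -0.04139004  0.42791868  0.61034066  0.09723927] [ 2.14390087e-05  4.59489016e-05 -9.57199070e-06 -3.51081477e-05
  1.20701490e-04  4.76906427e-05 -5.62611718e-04 -3.24307304e-05
  4.30043210e-04 -2.61006662e-05]
```

```bash
python3 - <<'E'
from h import *
np.set_printoptions(precision=4,suppress=True)
S=Cam('scene'); D=Cam('side')
def pl(c,p,q):
    n=np.cross(c.ray(*p),c.ray(*q)); n/=np.linalg.norm(n); return n,n@c.o
# d5 crop (scale3, no offset): front-right edge of left post: (75,50)->(280,590)
nD,dD=pl(D,(75/3,50/3),(280/3,590/3)); print('side plane n',nD)
nS,dS=pl(S,(381,126),(412,0)); print('scene back silhouette n',nS)
nF,dF=pl(S,(361,175),(365,133)); print('scene front n',nF)
def inter(a,da,b,db): return np.linalg.solve(np.array([a[:2],b[:2]]),[da-a[2]*.2,db-b[2]*.2])
print('front corner',inter(nD,dD,nF,dF),'foot',S.at(361,175,0)[:2])
n=np.array([.87,-.49])
print('D∩back',inter(nD,dD,nS,dS))
# left-most
nL,dL=pl(S,(340,108),(357,0)); print(nL)
for x in (.1,.15,.2,.25): print(x,'back sil y',(dS-nS[2]*.2-nS[0]*x)/nS[1],'front y',(dF-nF[2]*.2-nF[0]*x)/nF[1],'side y->',(dD-nD[2]*.2-nD[0]*x)/nD[1],'left',(dL-nL[2]*.2-nL[0]*x)/nL[1])
E
```

```text
side plane n [-0.9988 -0.0484 -0.0006]
scene back silhouette n [-0.1448  0.9894  0.0075]
scene front n [-0.2557  0.9622  0.0935]
front corner [ 0.2286 -0.0833] foot [ 0.2673 -0.0535]
D∩back [ 0.2263 -0.0371]
[-0.2577  0.9662 -0.0067]
0.1 back sil y -0.055546040384400336 front y -0.11743135561859974 side y-> 2.568247548903197 left -0.19732856969429052
0.15 back sil y -0.04822728625409295 front y -0.10414311934525877 side y-> 1.5371104139247418 left -0.18399258400272073
0.2 back sil y -0.04090853212378556 front y -0.09085488307191779 side y-> 0.5059732789462855 left -0.17065659831115088
0.25 back sil y -0.033589777993478176 front y -0.07756664679857682 side y-> -0.5251638560321698 left -0.15732061261958105
```

```bash
python3 - <<'E'
from h import *
S=Cam('scene');D=Cam('side')
print(S.at(281.5,268,.05),D.at(180+370/3.2,100+350/3.2,.03),D.at(180+375/3.2,100+310/3.2,.06))
E
python3 -m inch '.030 .033 0 0 0 0 1;.030 .033 0 0 0 0 1;.030 .033 0 0 0 0 1;.030 .033 0 0 0 0 1;.030 .033 0 0 0 0 1;.030 .033 0 0 0 0 1;0 0 0 0 0 0 1;0 0 0 0 0 0 1'
python3 - <<'E'
from h import *
print(state()['contact_force'],state()['joint_pos'])
snap('wrist','w23'); snap('side','d23');snap('scene','s23'); plan([.655,-.175,.06],0)
E
```

```text
[ 0.70630719 -0.12168904  0.05      ] [ 0.69782611 -0.12918343  0.03      ] [ 0.70947004 -0.11587862  0.06      ]
time: 17.02
tool_pos: [0.6379, -0.1674, 0.2115]
tool_rot: [-0.002, 1.0, -0.011, -0.004]
contact_force: [-0.6, 0.5, -2.0]
gripper_width: 0.609
[-0.55585693  0.54068517 -1.95658034] [-3.69283971e-01  1.50397812e-01  1.54132565e+00 -1.77680975e-04
  1.45890489e+00 -3.46912993e-01]
t 17.17 pos [ 0.6377 -0.1652  0.2149] xyaw -0.019 zt [-0.004  0.001 -1.   ] shift tool [0.0181 0.0097 0.1548]
rotvec tool [-0.001  0.004 -0.019]
```

View pics/d23.png

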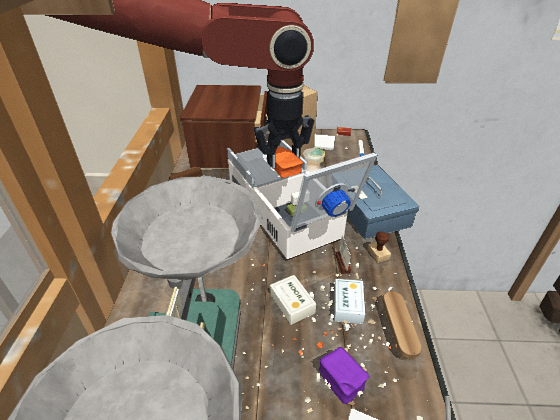

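View pics/s23.png

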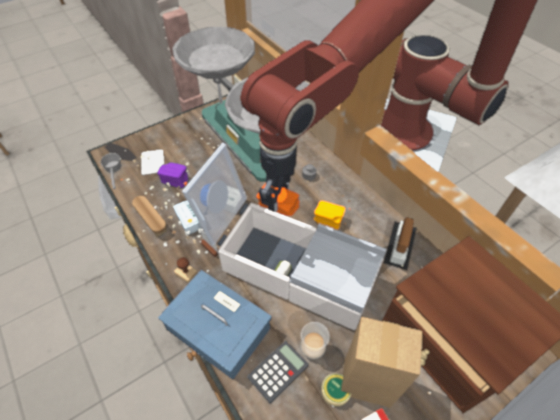

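View pics/w23.png

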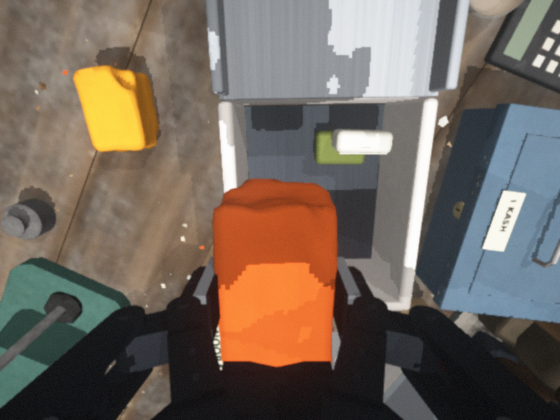

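```bash
python3 -m inch '.012 .006 0 0 0 0 1;.012 .006 .01 0 0 0 1;0 0 .035 0 0 0 1;0 0 .035 0 0 0 1;0 0 .035 0 0 0 1;0 0 .02 0 0 0 1;0 0 0 0 0 0 1;0 0 0 0 0 0 1'
python3 - <<'E'
from h import *
print(state()['contact_force'])
snap('scene','s24',(200,150,400,300),4); plan([.66,-.177,.06],0)
E
```

```text
time: 17.83
tool_pos: [0.6611, -0.1772, 0.0806]
tool_rot: [-0.001, 1.0, -0.009, -0.002]
contact_force: [0.3, 0.3, -0.0]
gripper_width: 0.612
[ 0.31282696  0.31119025 -0.02298612]
t 17.88 pos [ 0.6628 -0.178   0.0831] xyaw -0.019 zt [ 0.001 -0.    -1.   ] shift tool [-0.0028 -0.0009  0.0231]
rotvec tool [ 0.    -0.001 -0.019]
```

View pics/s24.png

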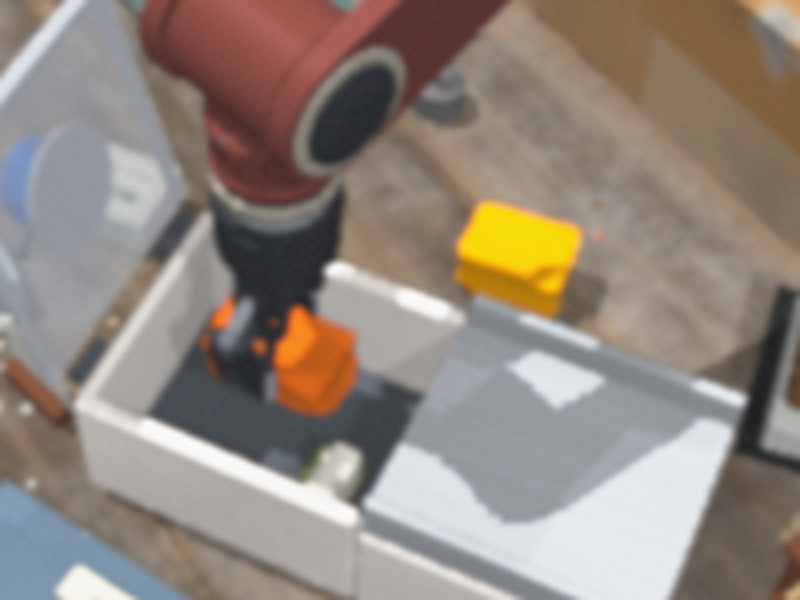

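```bash
python3 -m inch '0 0 .015 0 0 0 1;0 0 .012 0 0 0 1;0 0 0 0 0 0 1;0 0 0 0 0 0 0.25;0 0 0 0 0 0 0.25;0 0 0 0 0 0 0.25;0 0 0 0 0 0 .25;0 0 -.03 0 0 0 0.25;0 0 -.03 0 0 0 0.2;0 0 -.03 0 0 0 0'
python3 -m inch '0 0 -.03 0 0 0 0;0 0 -.03 0 0 0 0;-.035 -.013 -.01 0 0 0 0;-.035 -.02 0 0 0 0 0;-.035 -.02 0 0 0 0 0;-.035 -.02 0 0 0 0 0;-.035 -.013 0 0 0 0 0;0 0 0 0 0 0 0'
python3 - <<'E'
from h import *
im=snap('scene','s25',(200,150,400,300),4); im=snap('wrist','w25'); plan([.475,-.081,.15],.08)
W=Cam('wrist')
c=blob(im,(18,150,140),(32,255,255),100)[0]
h=cv2.convexHull(c)[:,0]; P=np.array([W.at(u,v,.048)[:2] for u,v in h]); print(cv2.minAreaRect((P*1000).astype(np.float32)),P.min(0),P.max(0))
E
```

```text
time: 18.72
tool_pos: [0.6623, -0.1786, 0.1454]
tool_rot: [-0.0, 1.0, -0.01, -0.001]
contact_force: [-0.3, -0.7, -0.4]
gripper_width: 0.92
time: 19.38
tool_pos: [0.4838, -0.0864, 0.213]
tool_rot: [-0.001, 1.0, -0.009, -0.003]
contact_force: [0.1, 0.1, -1.8]
gripper_width: 1.001
t 19.48 pos [ 0.4886 -0.0887  0.2152] xyaw -0.020 zt [ 0.001 -0.001 -1.   ] shift tool [-0.0138 -0.0075  0.0652]
rotvec tool [ 0.001 -0.001 -0.1  ]
((476.9371337890625, -82.89165496826172), (52.82958984375, 77.92012786865234), 5.436163425445557) [ 0.44813311 -0.12054776] [ 0.50454309 -0.04429304]
```

View pics/s25.png

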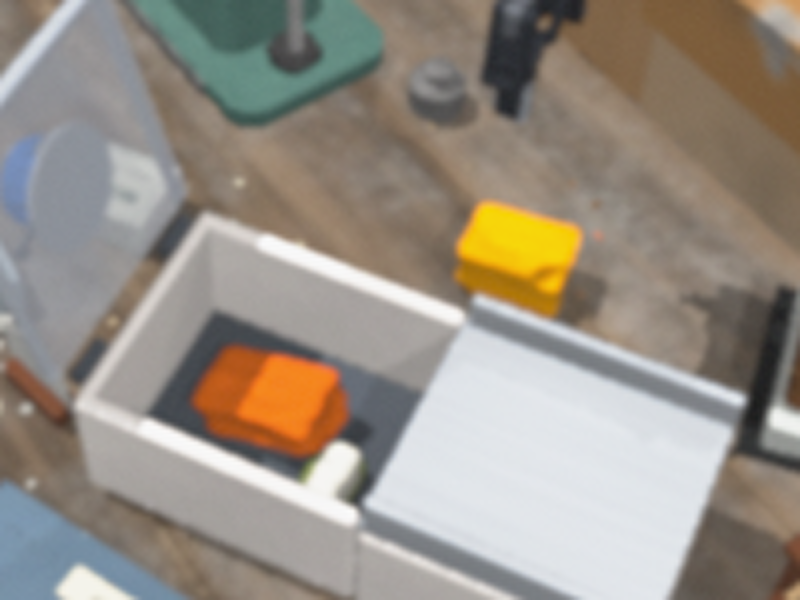

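View pics/w25.png

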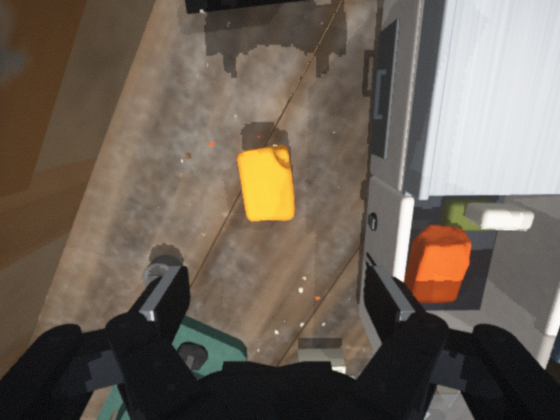

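```bash
python3 -m inch '-.004 -.003 .02 0 0 -.05 0;-.003 -.003 .02 0 0 -.05 0;0 0 0 0 0 0 0;0 0 0 0 0 0 0'
python3 - <<'E'
from h import *
im=snap('wrist','w26'); W=Cam('wrist'); plan([.476,-.082,.01],.09)
c=blob(im,(18,150,140),(32,255,255),100)[0]
h=cv2.convexHull(c)[:,0]; P=np.array([W.at(u,v,.048)[:2] for u,v in h]); print(cv2.minAreaRect((P*1000).astype(np.float32)))
S=Cam('scene'); print('weight',S.at(200+440/4,150+105/4,.015))
E
```

```text
time: 19.82
tool_pos: [0.4827, -0.0835, 0.1744]
tool_rot: [-0.0, 0.999, 0.039, -0.001]
contact_force: [-0.1, 0.1, -0.5]
gripper_width: 0.996
t 19.87 pos [ 0.4834 -0.0838  0.1756] xyaw 0.079 zt [-0. -0. -1.] shift tool [-0.0072 -0.0024  0.1656]
rotvec tool [ 0.     0.    -0.011]
((475.44525146484375, -82.052001953125), (52.52939224243164, 78.41293334960938), 5.734052658081055)
weight [ 0.35510626 -0.19098929  0.015     ]
```

View pics/w26.png

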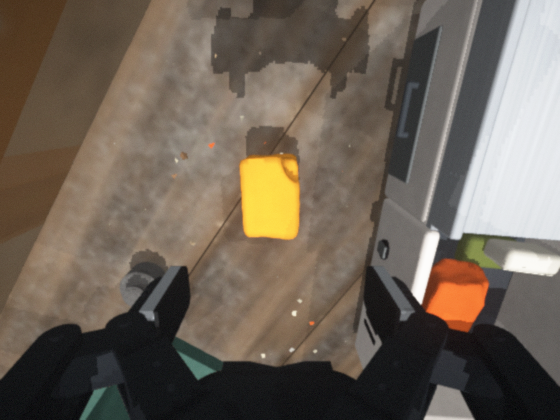

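```bash
python3 - <<'E'
from h import *
S=Cam('scene');D=Cam('side'); p=tri(S,(273,103),D,(187,222)); print(p, S.at(320,100,p[0][2]),S.at(227,103,p[0][2]))
E
python3 -m inch '-.0036 -.0012 .03 0 0 -.01 0;-.0036 -.0012 .03 0 0 0 0;0 0 .035 0 0 0 0;0 0 .035 0 0 0 0;0 0 .02 0 0 0 0;0 0 .008 0 0 0 0;0 0 0 0 0 0 0;0 0 0 0 0 0 0'
python3 - <<'E'
from h import *
plan([.4757,-.082,.01],.09)
E
```

```text
(array([ 0.36626611, -0.31090527,  0.25911043]), np.float64(0.0007234017425873266)) [ 0.30039164 -0.20182501  0.25911043] [ 0.4201493  -0.42320959  0.25911043]
time: 20.53
tool_pos: [0.4766, -0.0821, 0.0185]
tool_rot: [0.0, 0.999, 0.045, 0.001]
contact_force: [0.8, -0.5, 0.3]
gripper_width: 1.003
t 20.53 pos [ 0.4766 -0.0821  0.0185] xyaw 0.089 zt [ 0.001 -0.001 -1.   ] shift tool [-0.0009 -0.0002  0.0085]
rotvec tool [ 0.001 -0.001 -0.001]
```

```bash
python3 -m inch '-.001 0 .009 0 0 0 0;0 0 0 0 0 0 0;0 0 0 0 0 0 1;0 0 0 0 0 0 1;0 0 0 0 0 0 1;0 0 0 0 0 0 1;0 0 0 0 0 0 1;0 0 0 0 0 0 1'; python3 -m inch '0 0 -.01 0 0 0 1;0 0 -.03 0 0 0 1;0 0 -.03 0 0 0 1;0 0 -.036 0 0 0 1;0 0 -.036 0 0 0 1;0 0 -.036 0 0 0 1;0 0 -.036 0 0 .045 1;0 0 0 0 0 .045 1;0 0 0 0 0 0 1;0 0 0 0 0 0 1'
python3 - <<'E'
from h import *
snap('wrist','w27'); plan([.69,-.18,.215],0)
E
```

```text
time: 21.2
tool_pos: [0.4749, -0.0819, 0.0091]
tool_rot: [0.0, 0.999, 0.045, 0.001]
contact_force: [-0.3, 0.7, 6.0]
gripper_width: 0.629
time: 22.03
tool_pos: [0.4732, -0.0813, 0.221]
tool_rot: [-0.0, 1.0, 0.001, -0.001]
contact_force: [0.2, 0.5, -2.6]
gripper_width: 0.627
t 22.08 pos [ 0.4728 -0.0811  0.2199] xyaw 0.001 zt [-0.004  0.001 -1.   ] shift tool [0.2172 0.0991 0.0038]
rotvec tool [-0.001  0.004  0.001]
```

View pics/w27.png

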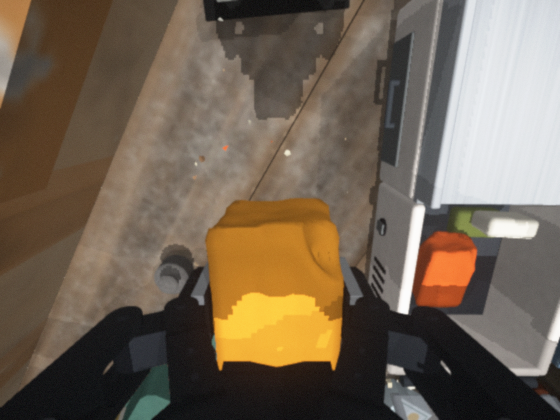

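```bash
python3 -m inch '.037 .017 0 0 0 0 1;.037 .017 0 0 0 0 1;.037 .017 0 0 0 0 1;.037 .017 0 0 0 0 1;.037 .017 0 0 0 0 1;.037 .019 0 0 0 0 1;0 0 0 0 0 0 1;0 0 0 0 0 0 1;0 0 0 0 0 0 1'
python3 - <<'E'
from h import *
snap('wrist','w28'); plan([.695,-.187,.08],0); print(state()['contact_force'])
W=Cam('wrist')
E
```

```text
time: 22.83
tool_pos: [0.6947, -0.185, 0.2183]
tool_rot: [-0.001, 1.0, 0.0, -0.003]
contact_force: [-0.0, 0.3, -1.4]
gripper_width: 0.628
t 22.88 pos [ 0.6947 -0.1849  0.2199] xyaw 0.001 zt [-0.004  0.001 -1.   ] shift tool [0.0008 0.0023 0.1399]
rotvec tool [-0.001  0.004  0.001]
[-0.68732551 -0.31667505 -1.02321801]
```

View pics/w28.png

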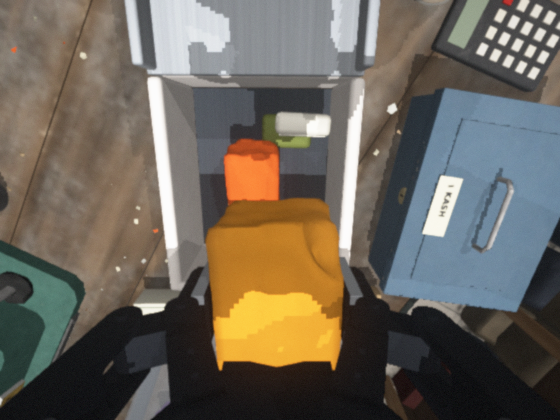

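```bash
python3 - <<'E'
from h import *
W=Cam('wrist'); print(W.at(345,200,.11),W.at(163,200,.11),W.at(172,285,.11), W.at(250,175,.048))
E
python3 -m inch '0 .001 .03 0 0 0 1;0 .001 .035 0 0 0 1;0 0 .035 0 0 0 1;0 0 .03 0 0 0 1;0 0 .01 0 0 0 1;0 0 0 0 0 0 1;0 0 0 0 0 0 .25;0 0 0 0 0 0 .25;0 0 0 0 0 0 .25;0 0 0 0 0 0 .25'
python3 - <<'E'
from h import *
snap('scene','s29',(200,150,400,300),4); print(state()['tool_pos'],state()['contact_force'])
E
```

```text
[ 0.75228036 -0.17787568  0.11      ] [ 0.59390307 -0.17816616  0.11      ] [ 0.59297274 -0.26245357  0.11      ] [ 0.6645061  -0.16800135  0.048     ]
time: 23.72
tool_pos: [0.6979, -0.1882, 0.0854]
tool_rot: [0.001, 1.0, 0.0, 0.002]
contact_force: [0.2, 0.1, -0.3]
gripper_width: 0.75
[ 0.69761167 -0.18809706  0.08471477] [ 1.32152128 -0.18974294  0.94232217]
```

View pics/s29.png

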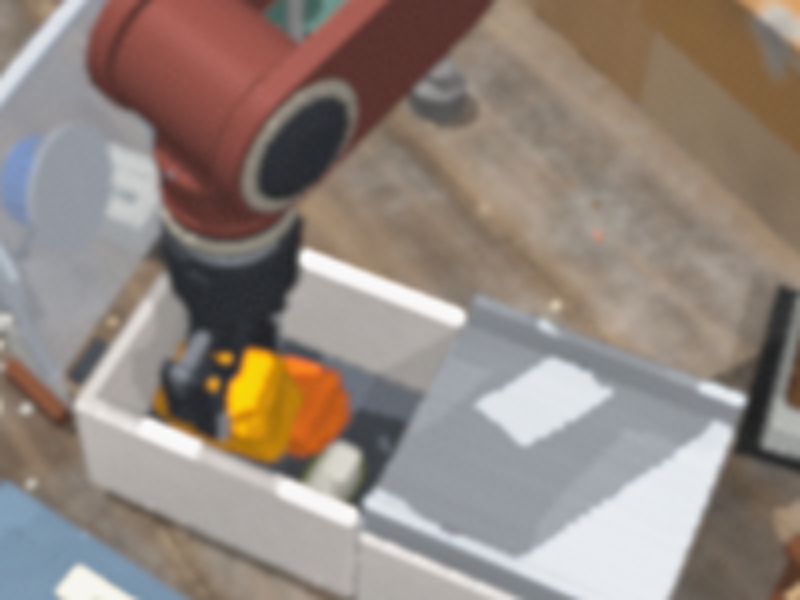

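```bash
python3 -m inch '0 0 -.02 0 0 0 .25;0 0 -.03 0 0 0 .2;0 0 -.036 0 0 0 0;0 -.02 -.036 0 0 0 0;0 -.03 -.036 0 0 0 0;0 -.03 -.036 0 0 0 0;0 -.03 -.036 0 0 0 0;0 -.02 0 0 0 0 0;0 0 0 0 0 0 0'
python3 - <<'E'
from h import *
snap('scene','s30',(180,130,400,300),3.6); snap('side','d30',(180,80,420,260),3.2); snap('wrist','w30');plan([.69,-.187,.08],0)
E
```

```text
time: 24.52
tool_pos: [0.6976, -0.0639, 0.3055]
tool_rot: [0.0, 1.0, 0.002, 0.004]
contact_force: [-0.2, -0.2, -0.2]
gripper_width: 0.999
t 24.67 pos [ 0.6958 -0.0678  0.2991] xyaw 0.000 zt [-0.002 -0.    -1.   ] shift tool [-0.0054  0.1191  0.2192]
rotvec tool [0.    0.002 0.   ]
```

View pics/s30.png

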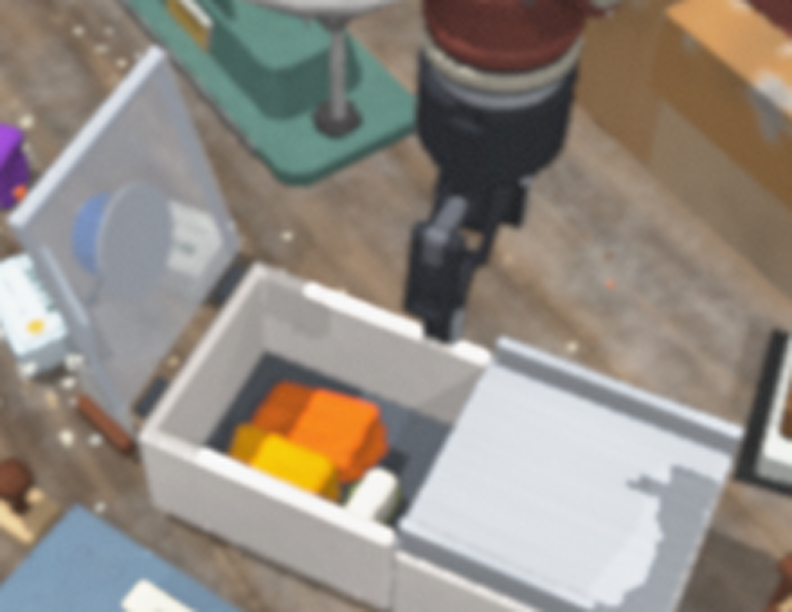

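View pics/d30.png

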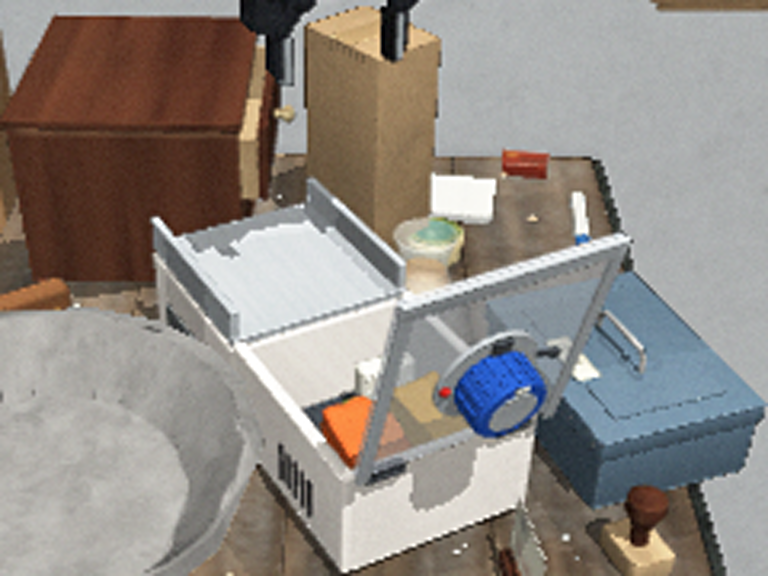

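View pics/w30.png

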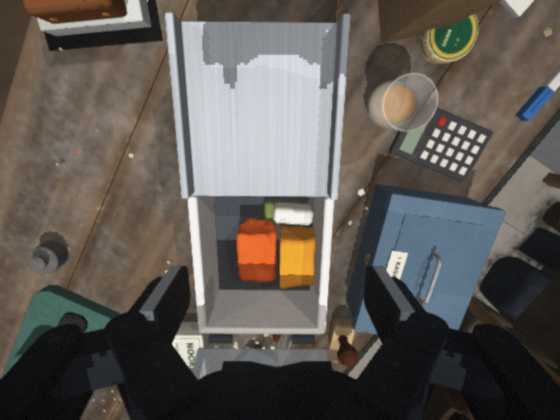

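```bash
python3 - <<'E'
from h import *
np.set_printoptions(precision=4,suppress=True)
S=Cam('scene');D=Cam('side');W=Cam('wrist')
print(tri(S,(224.4,143.9),D,(303.4,174)),tri(S,(184.2,191.1),D,(376.3,154.4)))
for p in [(215,333),(310,333),(200,333),(327,333)]: print(W.at(*p,.11))
print('seam',W.at(262,196,.11),'front end',W.at(262,22,.11), W.px([[.679,-.3,.3]]))
print('ring',tri(S,(180+130/3.6,130+230/3.6),D,(180+500/3.2,80+395/3.2)))
E
```

```text
(array([ 0.5938, -0.3245,  0.2954]), np.float64(0.0019509546276447692)) (array([ 0.7586, -0.3301,  0.2945]), np.float64(0.0035667334581402682))
[ 0.6123 -0.2666  0.11  ]
[ 0.7383 -0.2663  0.11  ]
[ 0.5924 -0.2667  0.11  ]
[ 0.7608 -0.2663  0.11  ]
seam [ 0.6774 -0.0787  0.11  ] front end [0.6799 0.0945 0.11  ] [[256.262  541.9883]]
ring (array([ 0.6726, -0.3214,  0.1962]), np.float64(0.013362483350573441))
```

```bash
python3 -m inch '0 0 -.02 0 0 0 1;0 0 -.02 0 0 0 1;0 0 0 -.12 0 0 1;0 0 0 -.12 0 0 1;0 0 0 -.12 0 0 1;0 0 0 -.12 0 0 1;0 0 0 -.12 0 0 1;0 0 0 -.12 0 0 1;0 0 0 0 0 0 1;0 0 0 0 0 0 1'
python3 - <<'E'
from h import *
plan([.68,-.36,.34]); print(state()['joint_pos'],state()['gripper_width'])
snap('side','d31'); snap('scene','s31')
E
```

```text
time: 25.5
tool_pos: [0.6955, -0.0674, 0.3361]
tool_rot: [0.351, 0.936, 0.001, -0.003]
contact_force: [-0.0, -0.7, 0.2]
gripper_width: -0.003
t 25.50 pos [ 0.6955 -0.0674  0.3361] xyaw 0.000 zt [-0.005 -0.658 -0.753] shift tool [-0.0157  0.2228  0.1896]
[ 0.06028996  0.22371697  1.36577719 -0.71619222  1.60111498  0.05301617] -0.00282453226536642
```

View pics/d31.png

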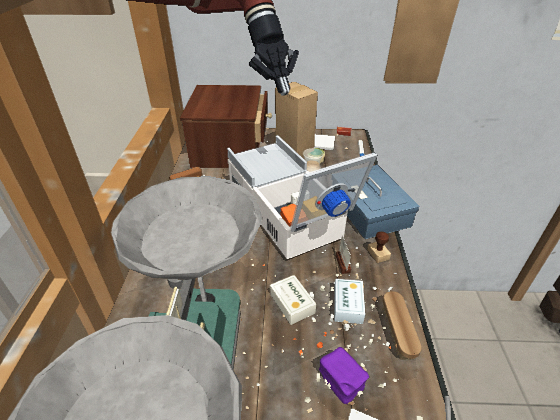

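View pics/s31.png

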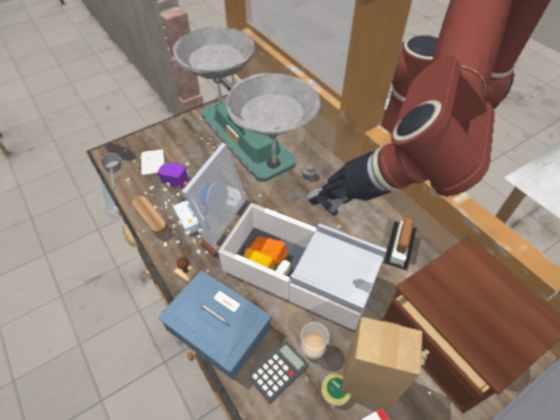

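```bash
python3 -m inch '-.002 .028 .0235 0 0 0 1;-.002 .028 .0235 0 0 0 1;-.002 .028 .0235 0 0 0 1;-.002 .028 .0235 0 0 0 1;-.002 .028 .0235 0 0 0 1;-.002 .028 .0235 0 0 0 1;-.002 .028 .0235 0 0 0 1;-.002 .027 .0235 0 0 0 1;0 0 0 0 0 0 1;0 0 0 0 0 0 1'
python3 - <<'E'
from h import *
plan([.68,-.36,.27]); print(state()['joint_pos'],state()['contact_force'])
snap('side','d32'); snap('scene','s32')
E
```

```text
time: 26.43
tool_pos: [0.6786, -0.3631, 0.3468]
tool_rot: [0.352, 0.936, -0.003, -0.0]
contact_force: [-0.5, 1.0, 0.2]
gripper_width: -0.003
t 26.43 pos [ 0.6786 -0.3631  0.3468] xyaw -0.006 zt [-0.003 -0.659 -0.752] shift tool [ 0.0013 -0.0529  0.0557]
[-0.3632693   0.21035159  1.36420179 -0.68761638  1.33425344 -0.27054703] [-0.54827269  0.96837817  0.22680619]
```

View pics/d32.png

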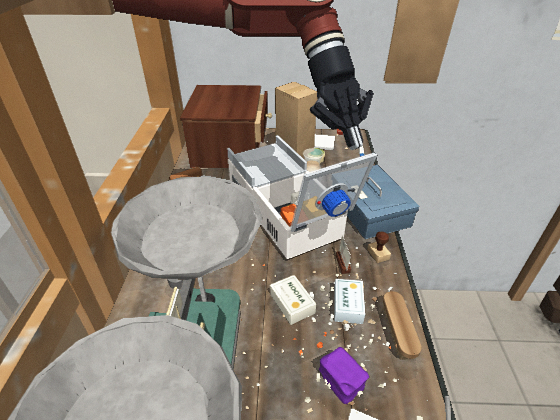

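View pics/s32.png

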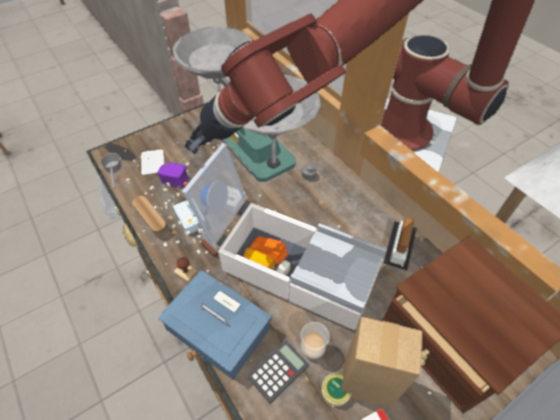

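```bash
python3 -m inch '0 -.0155 .0162 0 0 0 1;0 -.0155 .0162 0 0 0 1;0 -.015 .016 0 0 0 1;0 0 0 0 0 0 1;0 0 0 0 0 0 1'
python3 - <<'E'
from h import *
plan([.68,-.34,.28]); print(state()['contact_force'])
snap('side','d33',(240,60,440,260),3); snap('scene','s33',(160,90,300,250),3.5)
E
```

```text
time: 26.95
tool_pos: [0.6811, -0.3575, 0.2839]
tool_rot: [0.355, 0.935, -0.0, 0.002]
contact_force: [-1.5, -3.6, 7.5]
gripper_width: -0.0
t 26.95 pos [ 0.6811 -0.3575  0.2839] xyaw 0.001 zt [ 0.003 -0.664 -0.747] shift tool [-0.0011 -0.0157 -0.0087]
[-1.52763338 -3.63874815  7.54786183]
```

View pics/d33.png

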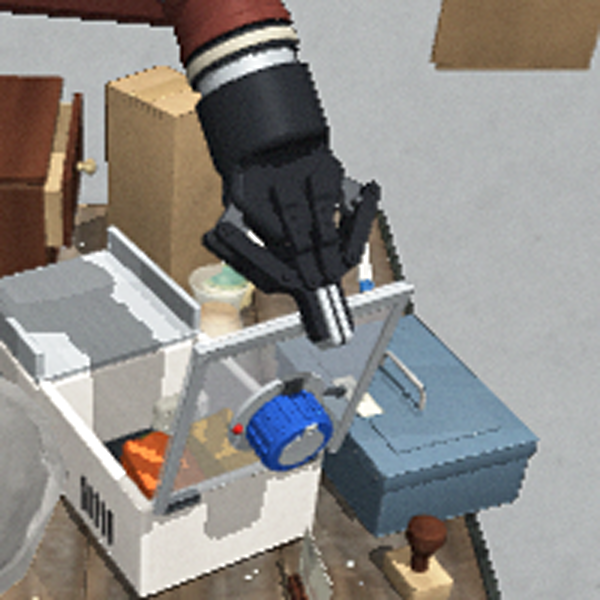

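View pics/s33.png

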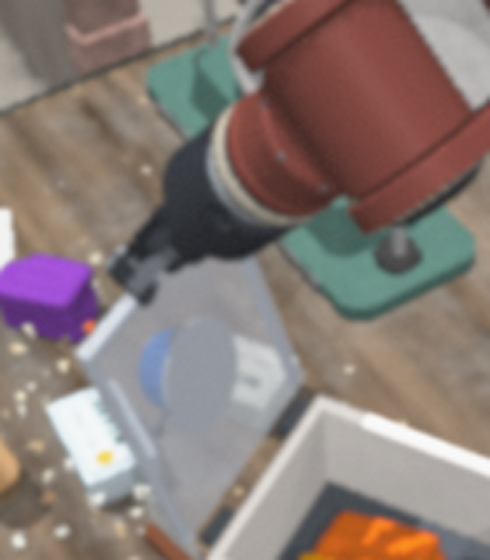

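```bash
python3 -m inch '0 -.0079 -.0092 0 0 0 1;0 -.0079 -.0092 0 0 0 1;0 -.0079 -.0092 0 0 0 1;0 -.0079 -.0092 0 0 0 1;0 -.0079 -.0092 0 0 0 1;0 0 0 0 0 0 1'
python3 - <<'E'
from h import *
plan([.68,-.22,.28]); print(state()['contact_force'])
snap('side','d34',(240,60,440,260),3)
E
```

```text
time: 27.55
tool_pos: [0.6819, -0.2942, 0.292]
tool_rot: [0.354, 0.935, 0.001, 0.003]
contact_force: [-0.1, -0.2, 3.7]
gripper_width: 0.003
t 27.55 pos [ 0.6819 -0.2942  0.292 ] xyaw 0.003 zt [ 0.006 -0.661 -0.75 ] shift tool [-0.0017 -0.0636 -0.0401]
[-0.08188118 -0.22106676  3.74248328]
```

View pics/d34.png

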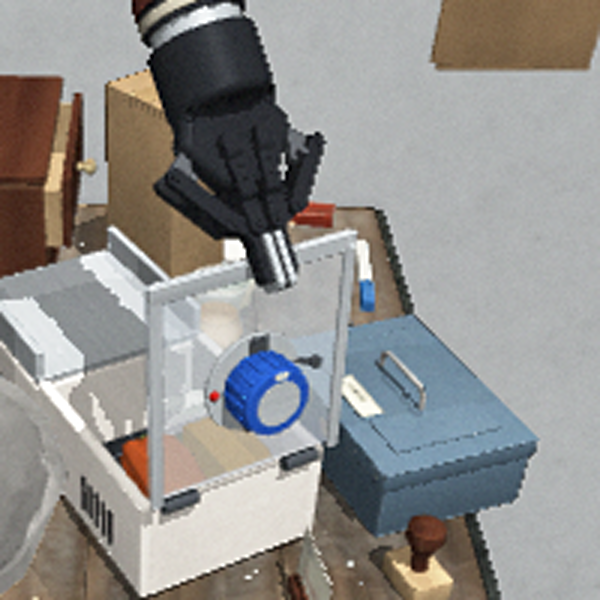

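```bash
python3 -m inch '0 -.0102 -.0061 0 0 0 1;0 -.0102 -.0061 0 0 0 1;0 -.0102 -.0061 0 0 0 1;0 -.0102 -.0061 0 0 0 1;0 -.0102 -.0061 0 0 0 1;0 -.0102 -.0061 0 0 0 1;0 0 0 0 0 0 1'
python3 - <<'E'
from h import *
plan([.68,-.17,.25]); print(state()['contact_force'])
snap('side','d35',(240,60,440,260),3)
E
```

```text
time: 28.18
tool_pos: [0.6797, -0.2235, 0.2719]
tool_rot: [0.351, 0.936, 0.002, -0.002]
contact_force: [0.3, 1.1, 0.6]
gripper_width: -0.001
t 28.18 pos [ 0.6797 -0.2235  0.2719] xyaw 0.002 zt [-0.002 -0.658 -0.753] shift tool [ 0.0005 -0.0546 -0.0187]
[0.32564752 1.11875026 0.56621345]
```

View pics/d35.png

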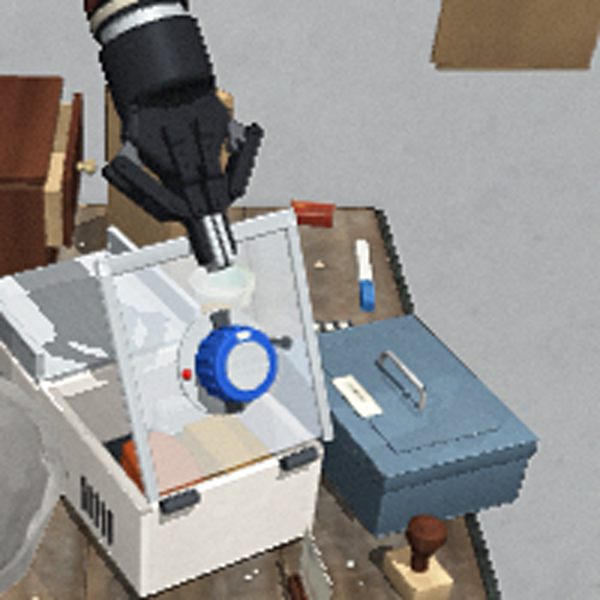

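```bash
python3 -m inch '0 -.0122 -.003 0 0 0 1;0 -.0122 -.003 0 0 0 1;0 -.0122 -.003 0 0 0 1;0 -.0122 -.003 0 0 0 1;0 -.0122 -.003 0 0 0 1;0 -.0112 .0006 0 0 0 1;0 -.0112 .0006 0 0 0 1;0 -.0112 .0006 0 0 0 1;0 0 0 0 0 0 1'
python3 - <<'E'
from h import *
plan([.68,-.17,.25]); print(state()['contact_force'])
snap('side','d36',(240,60,440,260),3)
E
```

```text
time: 28.98
tool_pos: [0.6792, -0.1447, 0.2186]
tool_rot: [0.352, 0.936, 0.002, -0.002]
contact_force: [-0.6, -0.6, 0.3]
gripper_width: -0.002
t 28.98 pos [ 0.6792 -0.1447  0.2186] xyaw 0.001 zt [-0.003 -0.658 -0.753] shift tool [ 0.0007  0.0397 -0.0069]
[-0.58463545 -0.61039069  0.2873337 ]
```

View pics/d36.png

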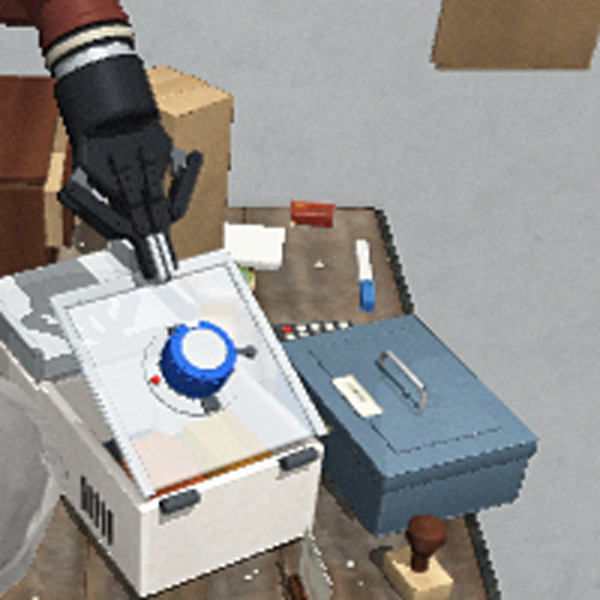

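```bash
python3 -m inch '0 0 -.02 0 0 0 1;0 0 -.03 0 0 0 1;0 0 -.03 0 0 0 1;0 0 0 .12 0 0 1;0 0 0 .12 0 0 1;0 0 0 .12 0 0 1;0 0 0 .12 0 0 1;0 0 0 .12 0 0 1;0 0 0 .12 0 0 1;0 0 0 0 0 0 1'
python3 - <<'E'
from h import *
plan([.68,-.14,.26],0); print(state()['contact_force'])
snap('side','d37',(200,40,440,260),3)
S=Cam('scene');D=Cam('side')
E
```

```text
time: 29.87
tool_pos: [0.6803, -0.0984, 0.2835]
tool_rot: [-0.0, 1.0, -0.003, 0.001]
contact_force: [-0.2, -0.4, -0.6]
gripper_width: 0.003
t 29.87 pos [ 0.6803 -0.0984  0.2835] xyaw -0.006 zt [ 0.001  0.    -1.   ] shift tool [-0.0001  0.0416  0.0235]
rotvec tool [-0.    -0.001 -0.006]
[-0.21519047 -0.36366033 -0.55906971]
```

View pics/d37.png

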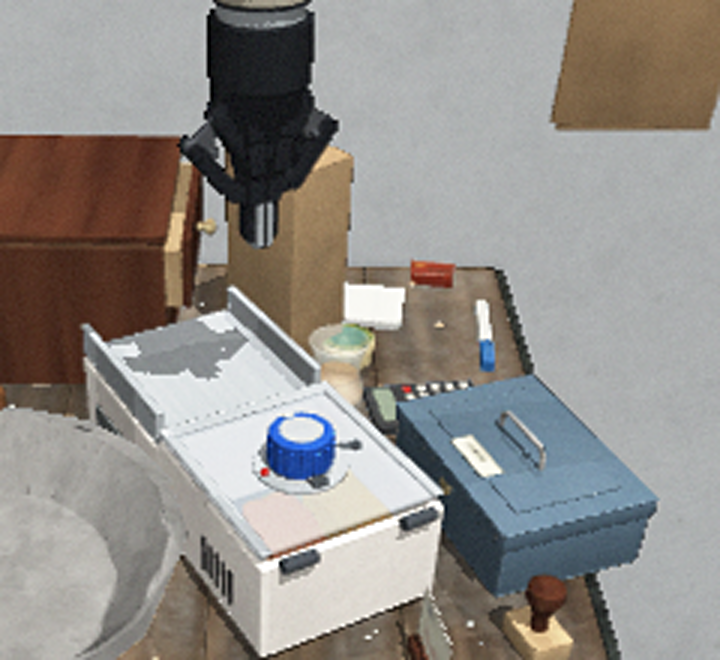

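```bash
python3 -m inch '0 0 .036 0 0 0 1;0 0 .036 0 0 0 1;0 0 .036 0 0 0 1;0 0 .03 0 0 0 1;0 0 .012 0 0 0 1;0 0 .008 0 0 0 1;0 0 0 0 0 0 1;0 0 0 0 0 0 1'
python3 - <<'E'
from h import *
plan([.68,-.095,.12],0); print(state()['contact_force'])
E
```

```text
time: 30.58
tool_pos: [0.681, -0.0936, 0.1259]
tool_rot: [0.001, 1.0, 0.0, 0.001]
contact_force: [1.7, 0.8, -0.4]
gripper_width: 0.001
t 30.58 pos [ 0.681  -0.0936  0.1259] xyaw 0.001 zt [ 0.001 -0.001 -1.   ] shift tool [-0.001   0.0014  0.0059]
rotvec tool [ 0.001 -0.001  0.001]
[ 1.66484003  0.79304771 -0.35106338]
```

```bash
python3 -m inch '0 0 .003 0 0 0 1;0 0 .003 0 0 0 1;0 0 .001 0 0 0 1;0 0 0 0 0 0 1;0 0 0 0 0 0 1'; python3 -m inch '0 0 .002 0 0 0 1;0 0 0 0 0 0 1;0 0 0 0 0 0 1'
```

```text
time: 31.0
tool_pos: [0.6815, -0.0941, 0.12]
tool_rot: [0.0, 1.0, -0.0, 0.002]
contact_force: [-1.2, 0.2, 5.3]
gripper_width: -0.001
time: 31.25
tool_pos: [0.6816, -0.0941, 0.12]
tool_rot: [0.0, 1.0, -0.0, 0.002]
contact_force: [-4.7, 0.8, 12.0]
gripper_width: -0.002
```

```bash
python3 -m inch '0 0 -.03 0 0 0 1;0 0 -.036 0 0 0 .5;0 0 -.036 0 0 0 0;0 -.02 -.036 0 0 0 0;0 0 -.036 0 0 0 0;0 0 0 0 0 0 0;0 0 0 0 0 0 0'
python3 - <<'E'
from h import *
im=snap('wrist','w38'); snap('side','d38',(220,100,400,280),3.3); plan([.679,-.167,.2],0)
W=Cam('wrist'); 
for c in blob(im,(105,120,60),(128,255,255),150)[:3]:
    print(cv2.contourArea(c),cv2.minEnclosingCircle(c),cv2.boundingRect(c))
E
```

```text
time: 31.83
tool_pos: [0.6818, -0.074, 0.2946]
tool_rot: [0.001, 1.0, 0.0, 0.004]
contact_force: [0.3, -0.2, -1.4]
gripper_width: 0.846
t 31.93 pos [ 0.6799 -0.0738  0.2888] xyaw -0.000 zt [-0.001 -0.    -1.   ] shift tool [-0.0008  0.0932  0.0888]
rotvec tool [ 0.     0.001 -0.   ]
2074.0 ((271.08441162109375, 285.6947937011719), 27.143699645996094) (247, 259, 50, 54)
470.5 ((545.2288208007812, 95.77118682861328), 20.937522888183594) (529, 80, 31, 34)
```

View pics/w38.png

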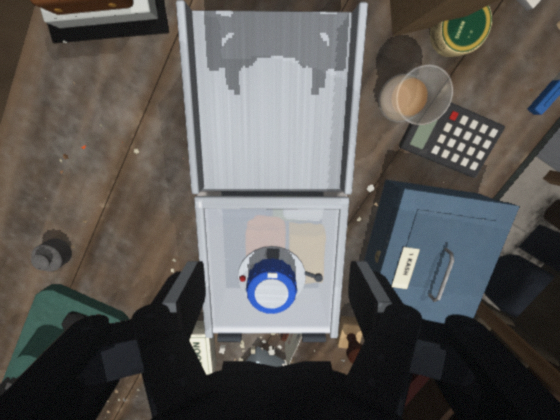

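View pics/d38.png

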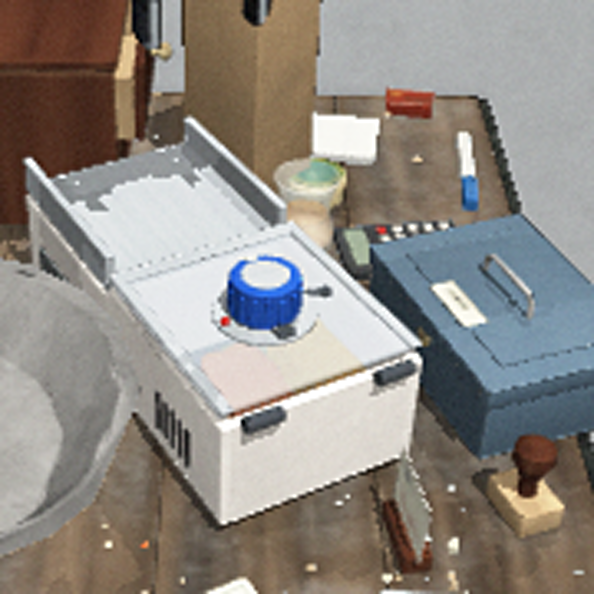

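```bash
python3 - <<'E'
from h import *
W=Cam('wrist'); print('ring top',W.at(272,293,.156), W.at(271,272,.124))
im=cv2.imread('pics/w38_full.png')[225:335,200:350]; cv2.imwrite('pics/w38c.png',cv2.resize(im,None,fx=5,fy=5,interpolation=cv2.INTER_CUBIC))
im=cv2.imread('pics/d38_full.png')[160:220,270:340]; cv2.imwrite('pics/d38c.png',cv2.resize(im,None,fx=9,fy=9,interpolation=cv2.INTER_CUBIC))
E
```

```text
ring top [ 0.67346968 -0.17493538  0.156     ] [ 0.67184009 -0.16807027  0.124     ]
```

View pics/w38c.png

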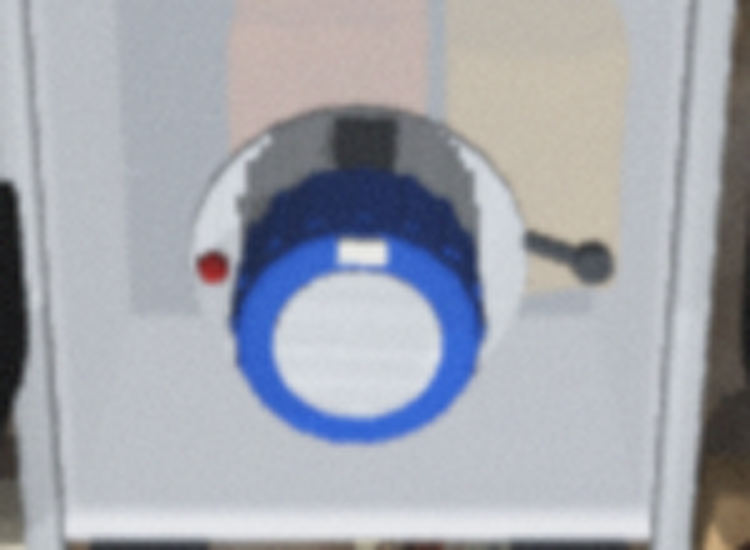

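View pics/d38c.png

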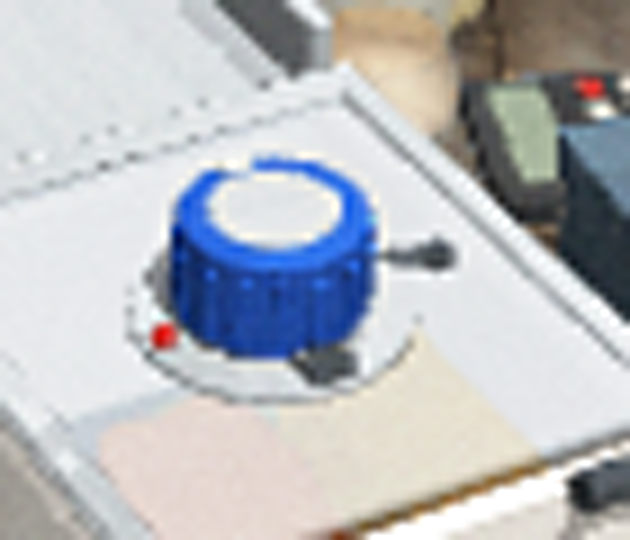

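```bash
python3 - <<'E'
from h import *
D=Cam('side');S=Cam('scene');W=Cam('wrist')
print(D.at(300.6,183,.156))
im=snap('scene','s39',(200,170,330,290),5)
print(W.o, W.at(207,250,.12),W.at(338,250,.12), W.at(205,300,.12),W.at(341,300,.12))
E
```

```text
[ 0.67876509 -0.17907617  0.156     ]
[0.67879973 0.00409186 0.4320751 ] [ 0.59951214 -0.14243223  0.12      ] [ 0.74763547 -0.14233332  0.12      ] [ 0.59252084 -0.20799546  0.12      ] [ 0.75524812 -0.20782136  0.12      ]
```

View pics/s39.png

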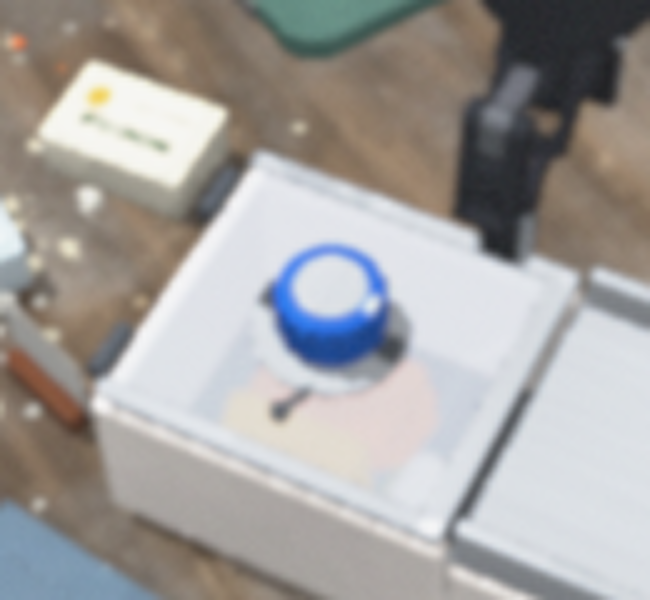

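```bash
python3 - <<'E'
from h import *
S=Cam('scene'); print(S.at(266.2,227,.156), S.at(266.2,228,.156)); plan([.677,-.176,.2],0)
E
```

```text
[ 0.67698418 -0.17727209  0.156     ] [ 0.67961201 -0.17594613  0.156     ]
t 31.98 pos [ 0.6795 -0.0738  0.2874] xyaw -0.000 zt [-0.003  0.    -1.   ] shift tool [-0.0021  0.1022  0.0873]
rotvec tool [-0.     0.003 -0.   ]
```

```bash
python3 -m inch '0 .025 0 0 0 0 0;0 .026 .02 0 0 0 0;0 .026 .02 0 0 0 0;-.002 .025 .02 0 0 0 0;0 0 .02 0 0 .12 0;0 0 0 0 0 .12 0;0 0 0 0 0 0 0;0 0 0 0 0 0 0'
python3 - <<'E'
from h import *
plan([.677,-.176,.134],-.24); snap('wrist','w40');snap('scene','s40',(200,170,330,290),5); snap('side','d40',(220,60,400,240),3.3)
E
```

```text
time: 32.65
tool_pos: [0.6772, -0.1757, 0.207]
tool_rot: [-0.0, 0.993, -0.118, -0.002]
contact_force: [0.0, -0.4, 0.1]
gripper_width: 1.0
t 32.65 pos [ 0.6772 -0.1757  0.207 ] xyaw -0.237 zt [-0.004  0.001 -1.   ] shift tool [0.0002 0.0003 0.073 ]
rotvec tool [-0.     0.004  0.003]
```

View pics/w40.png

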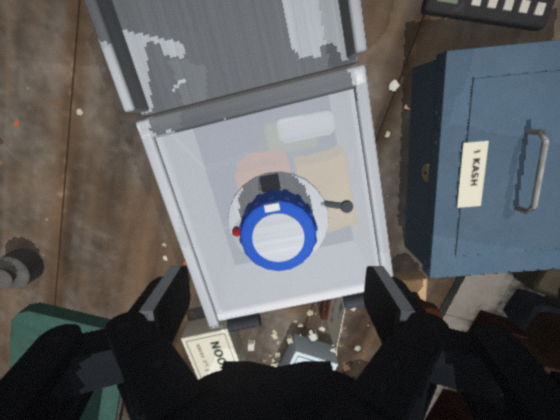

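View pics/d40.png

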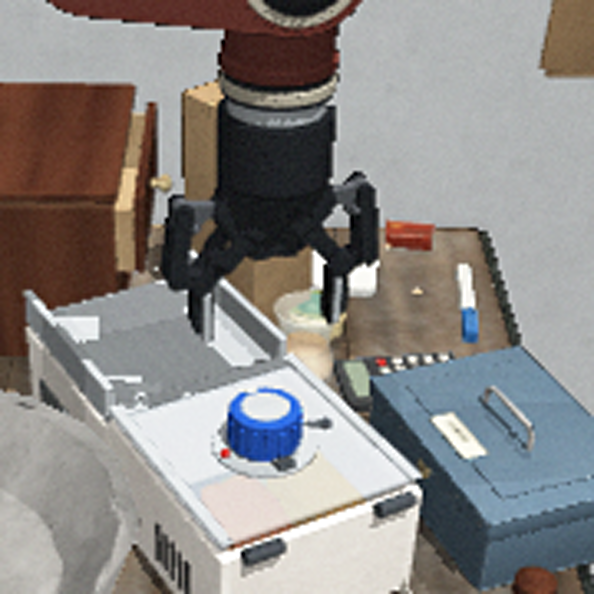

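```bash
python3 - <<'E'
from h import *
W=Cam('wrist'); print(W.at(278,237,.156))
E
python3 -m inch '0 0 .03 0 0 0 0;0 0 .03 0 0 0 0;0 0 .013 0 0 0 0;0 0 0 0 0 0 0;0 0 0 0 0 0 0'
python3 - <<'E'
from h import *
plan([.677,-.176,.133],-.24); print(state()['contact_force'])
E
```

```text
[ 0.67685211 -0.1801918   0.156     ]
time: 33.22
tool_pos: [0.6777, -0.1754, 0.1358]
tool_rot: [-0.0, 0.993, -0.119, -0.001]
contact_force: [-0.8, 0.5, 0.7]
gripper_width: 1.002
t 33.22 pos [ 0.6777 -0.1754  0.1358] xyaw -0.239 zt [-0.002  0.    -1.   ] shift tool [-0.0006  0.0008  0.0028]
rotvec tool [0.    0.002 0.001]
[-0.83871784  0.45964348  0.73664593]
```

```bash
python3 -m inch '0 .0025 .003 0 0 0 0;0 0 0 0 0 0 0;0 0 0 0 0 0 1;0 0 0 0 0 0 1;0 0 0 0 0 0 1;0 0 0 0 0 0 1;0 0 0 0 0 0 1;0 0 0 0 0 0 1'
python3 - <<'E'
from h import *
plan([.677,-.178,.133],-.24); snap('wrist','w41'); s=state();print(s['contact_force'],s['ft_torque'],s['joint_pos'])
E
```

```text
time: 33.88
tool_pos: [0.6774, -0.1783, 0.1347]
tool_rot: [0.0, 0.993, -0.12, -0.0]
contact_force: [-4.1, -0.2, 5.7]
gripper_width: 0.612
t 33.88 pos [ 0.6774 -0.1783  0.1347] xyaw -0.240 zt [-0.001 -0.    -1.   ] shift tool [-0.0004 -0.0002  0.0017]
rotvec tool [0.    0.001 0.   ]
[-3.60042758  1.29155044  6.4390652 ] [ 0.12713686  0.59908499 -0.03854751] [-3.63175124e-01  2.96216949e-01  1.50357480e+00 -6.13639796e-04
  1.34243754e+00 -1.23148081e-01]
```

View pics/w41.png

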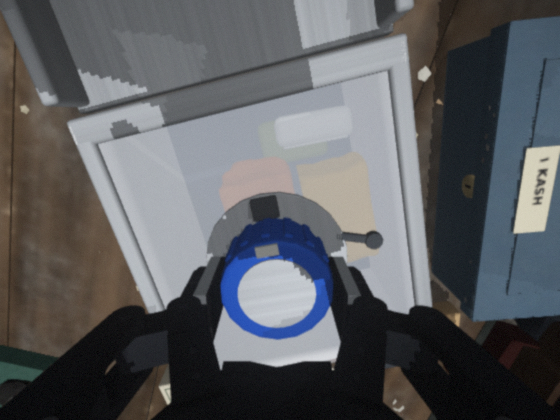

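```bash
python3 -m inch '0 0 0 0 0 .08 1;0 0 0 0 0 .1 1;0 0 0 0 0 .1 1;0 0 0 0 0 .1 1;0 0 0 0 0 .1 1;0 0 0 0 0 .1 1;0 0 0 0 0 .1 1;0 0 0 0 0 .1 1;0 0 0 0 0 .1 1;0 0 0 0 0 0 1'
python3 - <<'E'
from h import *
plan([.677,-.178,.133],-.24); snap('wrist','w42'); s=state();print(s['contact_force'],s['ft_torque'],s['joint_pos'])
E
```

```text
time: 34.77
tool_pos: [0.6781, -0.1788, 0.1347]
tool_rot: [0.0, 0.847, -0.532, 0.001]
contact_force: [-0.3, -1.1, 4.7]
gripper_width: 0.61
t 34.77 pos [ 0.6781 -0.1788  0.1347] xyaw -1.122 zt [ 0.001 -0.001 -1.   ] shift tool [-0.0012  0.0006  0.0017]
rotvec tool [ 0.    -0.002 -0.882]
[-1.49277152 -1.94428326  4.99001002] [-0.11897235  0.22312217 -0.04135279] [-3.63454574e-01  2.96608763e-01  1.50309884e+00 -8.51355556e-04
  1.34020501e+00  7.54879532e-01]
```

View pics/w42.png

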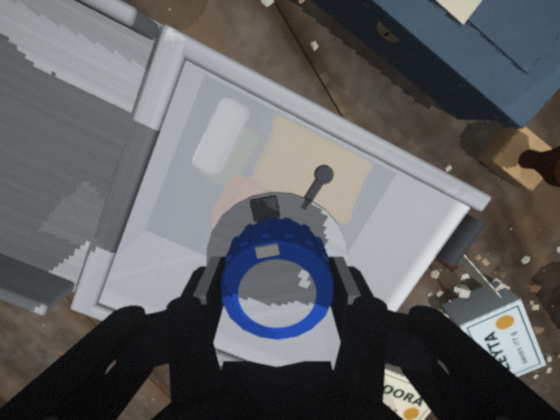

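```bash
python3 -m inch '0 0 0 0 0 .1 1;0 0 0 0 0 .1 1;0 0 0 0 0 .1 1;0 0 0 0 0 .1 1;0 0 0 0 0 .1 1;0 0 0 0 0 .1 1;0 0 0 0 0 .08 1;0 0 0 0 0 0 1;0 0 0 0 0 0 1'
python3 - <<'E'
from h import *
plan([.677,-.178,.133],-.24); snap('wrist','w43'); s=state();print(s['contact_force'],s['ft_torque'],s['joint_pos'])
E
```

```text
time: 35.57
tool_pos: [0.6782, -0.1795, 0.1347]
tool_rot: [-0.0, -0.624, 0.781, -0.002]
contact_force: [-0.5, -3.7, 4.3]
gripper_width: 0.609
t 35.57 pos [ 0.6782 -0.1795  0.1347] xyaw -1.794 zt [ 0.002 -0.003 -1.   ] shift tool [-0.0012  0.0015  0.0017]
rotvec tool [ 1.000e-03 -4.000e-03 -1.554e+00]
[ 0.02717513 -4.90100487  5.48875047] [-0.62207035  0.07961271  1.05685544] [-0.36360016  0.2967761   1.50290141 -0.00272873  1.33924025  1.43039744]
```

View pics/w43.png

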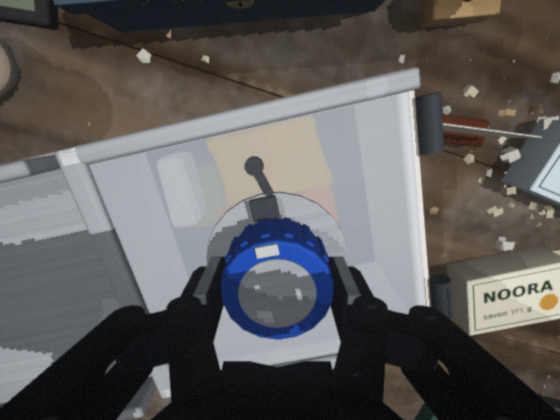

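```bash
python3 -m inch '0 0 0 0 0 -.02 1;0 0 0 0 0 0 1;0 0 0 0 0 0 .3;0 0 0 0 0 0 0;0 0 0 0 0 0 0;0 0 0 0 0 0 0;0 0 -.03 0 0 0 0;0 0 -.036 0 0 0 0;0 0 -.036 0 0 0 0;0 0 -.036 0 0 0 0'
python3 -m inch '-.03 0 -.02 0 0 -.1 0;-.03 0 0 0 0 -.1 0;-.03 0 0 0 0 -.1 0;-.03 0 0 0 0 -.1 0;0 0 0 0 0 -.1 0;0 0 0 0 0 0 0'
python3 - <<'E'
from h import *
plan([.62,-.05,.33],-1.5); snap('scene','s44'); snap('side','d44'); snap('wrist','w44')
im=cv2.imread('pics/s44_full.png')[170:290,200:330]; cv2.imwrite('pics/s44c.png',cv2.resize(im,None,fx=5,fy=5,interpolation=cv2.INTER_CUBIC))
E
```

```text
time: 36.45
tool_pos: [0.677, -0.1776, 0.2716]
tool_rot: [-0.001, -0.63, 0.777, 0.001]
contact_force: [0.7, -0.3, 0.6]
gripper_width: 1.004
time: 36.95
tool_pos: [0.6844, -0.057, 0.2907]
tool_rot: [0.0, 0.804, -0.595, -0.001]
contact_force: [-0.7, -0.3, -0.9]
gripper_width: 0.999
t 36.95 pos [ 0.6844 -0.057   0.2907] xyaw -1.275 zt [-0.001  0.    -1.   ] shift tool [-0.0255  0.0596 -0.0392]
rotvec tool [0.001 0.001 0.225]
```

View pics/s44.png

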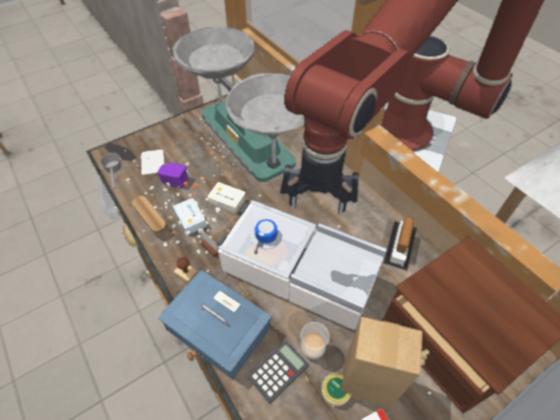

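View pics/d44.png

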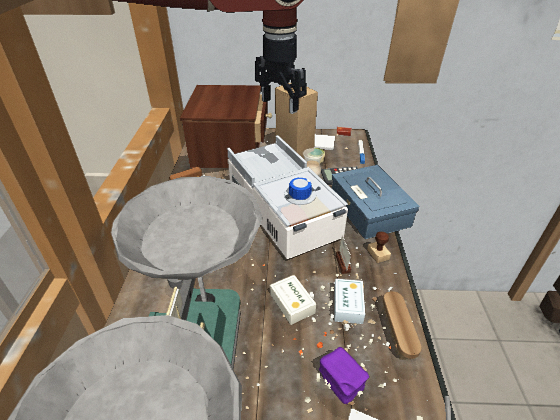

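View pics/s44c.png

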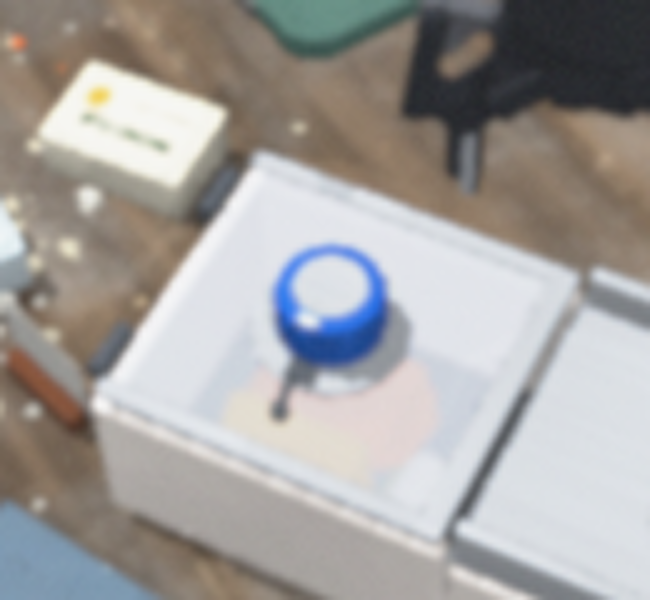

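View pics/w44.png

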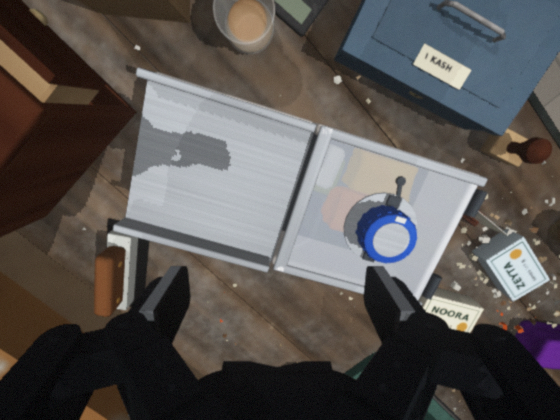

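```bash
python3 - <<'E'
from h import *
S=Cam('scene'); W=Cam('wrist')
f=lambda x,y:S.at(200+x/5,170+y/5,.156)[:2]
c,m=f(331,284),f(308,320); d=m-c; print('angle of mark',np.arctan2(d[1],d[0]))
c0=f(331,284);m0=f(373,303);d0=m0-c0;print('start',np.arctan2(d0[1],d0[0]))
c,m=W.at(392,238,.156)[:2],W.at(401,219,.156)[:2]; d=m-c; print(np.arctan2(d[1],d[0]))
im=snap('scene','s45',(370,200,440,280),7)
E
```

```text
angle of mark -0.0138104769003314
start 1.5180729962588286
-0.0217512247330274
```

View pics/s45.png

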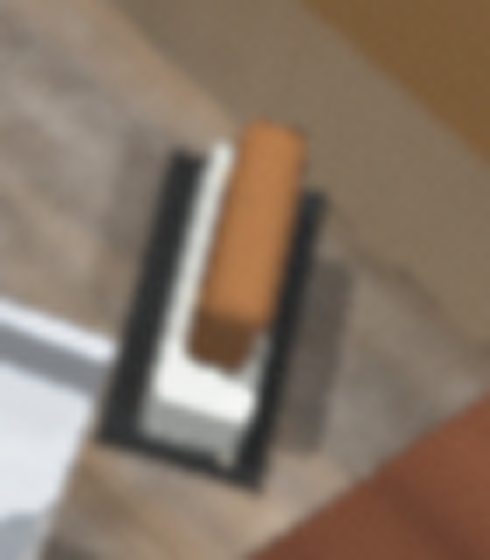

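Ring turned a full quarter (mark from +1.52 to about −0.02 rad), lid flat, deck and counter clear, scraper centred. Handing in.

```bash
python3 -m inch '0 0 0 0 0 0 0;0 0 0 0 0 0 0'; python3 -c "
from plant import *
print(job_done())"
```

```text
time: 37.32
tool_pos: [0.6846, -0.06, 0.2908]
tool_rot: [0.0, 0.802, -0.598, -0.0]
contact_force: [-0.2, -0.7, -0.4]
gripper_width: 1.0
the job is handed in; nothing more can be done
None
```

The soap mill is ready and the job is handed in at about 37 s of the 210 s allowed. No verdict was reported.

- **Offcuts:** only the olive green and off-white ones were there. I swept both into the tub with the scraper, without the fingers touching them.
- **Scraper:** I stood it back on its mat. It measured about 1.5 mm off centre and 0.006 rad off the mat's axis.
- **Bars:** the orange and the yellow one are both in the tub, and both lay clear below the rim before the lid was closed.
- **Lid:** I swung it shut and pressed it down. It held firm at z = 0.120 m under 12 N.
- **Ring:** I turned it about 1.55 rad clockwise until it met a hard stop (about 1 N m). After I let go, its mark stayed at about −0.02 rad, from 1.52 at the start, in two camera views. I could only judge the click from that.

The last pictures show the deck and counter clear and the robot touching nothing. The cartons, price card and purple look-alike look undisturbed. I judged those by eye and did not measure them. The ring's y position differed by up to about 5 mm between views; I gripped at a value between them, and it turned cleanly.

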